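Riddle scoured filter discs and set them to dry

ROBOT

A 7-joint arm with a two-finger parallel gripper is mounted at the origin on a cart in front of the work surface, level with it; the furniture and walls round the work are solid. World frame = base frame: x ahead of the robot, y to its left, z up, the work surface at z = 0. Lengths are in m, angles in rad, forces in N, time in s.
With the tool pointing down it reaches from about 0.425 to 0.875 m from the base axis. Payload 4.7 kg.
Tool frame: the origin (TCP) lies where the fingers leave the gripper's body, on its centre line; the fingertips stand 70 mm ahead of it and the grasp point (between the pads) lies 51 mm ahead of it; z points along the fingers, y is the line along which they close (so a half turn about z gives the same grasp; the last joint's range is limited). The gripper opens to 87 mm and grips with 3 to 60 N. Pads are 19 mm wide; open, the fingers measure 117 mm over their backs; the gripper's body (75 mm by 190 mm) begins 51 mm behind the grasp point.
Start: joints at [-1.241, 0.321, -0.07, 1.45, 0.023, 1.371, -0.057], TCP at [0.202, 0.618, 0.292] pointing down, gripper open.
Joint ranges: [-2.86, 2.86], [-0.3, 2.09], [-1.38, 1.24], [0.06, 2.45], [-1.56, 4.7], [0.09, 2.05], [-2.69, 2.69]. Speed limits (rad/s): [2.57, 2.57, 3.14, 3.14, 3.14, 3.14, 3.14].

INTERFACE

Orientations are given as a rotation vector (axis times angle).
In Python, from bench import ctrl gives the robot as it stands.
- The arm moves only by the tool play_rows, never from a script. Its argument "increments" is a list that holds one entry, the list of rows, each a list of 7 numbers: the shift along the tool's x, y, z as a fraction of full scale, then the turn, a rotation vector about the tool's x, y, z as a fraction of full scale, then the gripper command: -1 is shut, 1 is fully open, values between are in proportion. A call has 1 to 8 rows; each row is the pose to reach, as a shift and turn from the pose commanded when the call began, along the tool's axes at that moment; what a row does not reach only later rows make up. Full scale, the value 1, is 0.1 m for a shift and 90 degrees for a turn. A row lasts 1/10 s, in which the tool goes at most 50 mm and 8.59 degrees, less where a joint would pass 70% of its speed; a pose out of reach is approached as far as the arm can. A call with a number of a shift or a turn outside -1 to 1 is refused whole. A call with a gripper value outside its range is refused whole. The fingers move at their own pace and stop on an object; "squeeze" is the grip in N (left out, the last holds). Time passes only in rows, so rows that repeat a pose let the fingers close. It gives the time, the measured TCP pose, the force, the opening and the grip force at its end, in the units of the state.
- ctrl.get_state(): the state, without advancing time (a new reading comes with each control period).
- ctrl.get_image(name): name is "side" or "top" or "wrist"; returns the picture (420x560x3 uint8, red, green, blue); there is no depth.
- ctrl.get_calibration(name): a dict with "vertical_fov" (degrees; the focal length in pixels is half the picture's height over the tangent of half this angle, whatever the lens; pixels are square), "cx", "cy" (the principal point, pixels), "R" (3x3) and "t" (3): a world point X has camera coordinates R X + t; the wrist camera has in their place "T_tool_cam" (4x4, takes a point from camera to tool coordinates, whose origin is the TCP and whose axes are the flange's). Camera axes: x right, y down, z forward; pixel columns grow to the right and rows downward; lengths in m; the calibration is good to about 2 mm. A picture is of the moment at which its call begins: read the wrist's pose just before it. get_calibration takes no time and is no camera call.
- ctrl.close_job(): hands the job in; it is judged then, once.
The state is a dict: "time": time; "joint_positions": joint angles; "qd": joint speeds; "joint_torque": joint torques, N m; "position": TCP position; "tool_rot": TCP orientation; "ft_force": force on the tool from outside, world axes, zero at the start; "torque": the same for the moment, N m; "grip_width": opening from 0.0 (shut) to 1.0 (fully open); "grip_force": force on a finger pad.
Only numpy, scipy, OpenCV 4.12 (cv2) and the standard library are available. Lean on these libraries where they do the work, as an engineer would, in place of code of your own. Each camera call takes 0.05 s, during which the arm holds its last target. There are 200 camera calls.

TASK

The steel filter discs have been scoured with ceramic cylinders and both lie on the riddle's hinged screen. Raise the screen a little by its handle and rattle it until every cylinder has dropped through into the pan, keeping the discs on the screen; then tip the screen up so that the discs slide out onto the rubber mat, and lower it flat again. Lay every disc, also any that lies on the bench, flat in the drying tray, one to a compartment, and leave the timer and the squeeze bottle where they stand.

Things in the scene. Friction and masses are not known exactly. Their poses are not given: they have to be found in the camera images.
- riddle: bench riddle of polished steel, fixed to the bench for the run: an open catch pan 172 mm (x) by 183 mm (y) by 40 mm high, with a hinged screen on top. Origin: under the middle of the pan, on the bench. Its +x is the way the screen tips, towards the mat; the handle is on the -x side. Pan floor at z = 5 mm; inside x -86..+76 mm, y -88..+88 mm
- screen (a joint): angle of the hinged screen, rad: 0 flat on the pan, up to 1.6 on end; lifting the handle makes it grow; let go, it falls back flat. Things begin to slide down it at 0.25 to 0.4 rad; its end lip keeps discs in up to about 0.5 rad and lets them slide out above about 1.3. The hinge pin has 8 mm of free play to either side along the hinge, so the screen can be rattled sideways. 0.4 kg
- screen_handle (a point): middle of the screen's handle, a round steel bar 10 mm thick and 90 mm long lying along the riddle's y, 36 mm clear of the screen's wall; with the screen flat it is 56 mm above the bench. It lies 209 mm behind (-x) and 20 mm above the hinge axis when flat, and turns with the screen
- screen_hinge (a point): middle of the screen's hinge axis, which runs along the riddle's y, 36 mm above the bench; axes as the riddle's. The flat screen's floor is 48 mm above the bench, 159 mm wide inside: plain sheet at riddle x -83..+7 mm, then rods along x with 14.5 mm gaps at x +7..+69 mm, then an end lip sloping up 50 degrees to x = 88 mm, 22 mm above the floor; other walls 19 mm high
- mat: black ribbed rubber draining mat, 110 mm (x) by 170 mm (y), 2 mm thick, fixed on the bench in front of the riddle's lip; discs tipped off the screen land here. Origin: under its middle; axes as the riddle's
- tray: shallow aluminium drying tray, fixed on the bench, 197 mm (x) by 129 mm (y), walls 14 mm high and 3 mm thick, two by two compartments each 94 mm (x) by 60 mm (y) inside; floor 3 mm thick. Origin: under its middle
- bay_1 (a point): middle of the floor of a compartment of the drying tray (3 mm above the bench); axes as the tray's: 94 mm long in x, 60 mm in y, dividers 14 mm high
- bay_2 (a point): middle of the floor of a compartment of the drying tray (3 mm above the bench); axes as the tray's: 94 mm long in x, 60 mm in y, dividers 14 mm high
- bay_3 (a point): middle of the floor of a compartment of the drying tray (3 mm above the bench); axes as the tray's: 94 mm long in x, 60 mm in y, dividers 14 mm high
- bay_4 (a point): middle of the floor of a compartment of the drying tray (3 mm above the bench); axes as the tray's: 94 mm long in x, 60 mm in y, dividers 14 mm high
- disc_1_center (a point): flat round filter disc of sintered steel, 48 mm across, 5 mm thick, 65 g; this point is its centre, half-way up (2.5 mm over whatever it lies on), z along its axis; either face may be up. Starts on the rods of the screen (two or three such discs there)
- disc_2_center (a point): flat round filter disc of sintered steel, 48 mm across, 5 mm thick, 65 g; this point is its centre, half-way up (2.5 mm over whatever it lies on), z along its axis; either face may be up. Starts on the rods of the screen (two or three such discs there)
- disc_3_center (a point): flat round filter disc of sintered steel, 48 mm across, 5 mm thick, 65 g; this point is its centre, half-way up (2.5 mm over whatever it lies on), z along its axis; either face may be up. Starts on the rods of the screen (two or three such discs there)
- disc_4_center (a point): flat round filter disc of sintered steel, 48 mm across, 5 mm thick, 65 g; this point is its centre, half-way up (2.5 mm over whatever it lies on), z along its axis; either face may be up. Starts lying on the bench to the right of the mat
- media_1_center (a point): white ceramic scouring cylinder, 11 mm across, 9 mm high, 12 g; this point is its centre. Starts on the plain sheet of the screen or on a disc there (five to eight in all)
- media_2_center (a point): white ceramic scouring cylinder, 11 mm across, 9 mm high, 12 g; this point is its centre. Starts on the plain sheet of the screen or on a disc there (five to eight in all)
- media_3_center (a point): white ceramic scouring cylinder, 11 mm across, 9 mm high, 12 g; this point is its centre. Starts on the plain sheet of the screen or on a disc there (five to eight in all)
- media_4_center (a point): white ceramic scouring cylinder, 11 mm across, 9 mm high, 12 g; this point is its centre. Starts on the plain sheet of the screen or on a disc there (five to eight in all)
- media_5_center (a point): white ceramic scouring cylinder, 11 mm across, 9 mm high, 12 g; this point is its centre. Starts on the plain sheet of the screen or on a disc there (five to eight in all)
- media_6_center (a point): white ceramic scouring cylinder, 11 mm across, 9 mm high, 12 g; this point is its centre. Starts on the plain sheet of the screen or on a disc there (five to eight in all)
- media_7_center (a point): white ceramic scouring cylinder, 11 mm across, 9 mm high, 12 g; this point is its centre. Starts on the plain sheet of the screen or on a disc there (five to eight in all)
- media_8_center (a point): white ceramic scouring cylinder, 11 mm across, 9 mm high, 12 g; this point is its centre. Starts on the plain sheet of the screen or on a disc there (five to eight in all)
- timer: white kitchen-type timer, 61x61x21 mm, standing loose on the bench; to be left alone. Origin under its middle
- squeeze_bottle: tall plastic squeeze bottle, 43x64x187 mm, standing loose at the back; to be left alone. Origin under its middle. (Also on the bench, fixed: a wooden slide box, 0.09 x 0.19 m and 40 mm high, about x = 0.63, y = -0.19, turned 14 degrees clockwise.)
Not all that is in view belongs to the job. What is shaped like the part that bears disc_1_center but turquoise is not meant.

How it is judged:
By the outcome, as a careful person would: the job done as asked, in the order asked, and still so for the second after the job is handed in, with the robot touching nothing.
Of disc_3, disc_4 only 1 to 2 are there at a start; the rules pass over those that are not, and their reading is None.
Of media_1, media_2, media_3, media_4, media_5, media_6, media_7, media_8 only 5 to 8 are there at a start; the rules pass over those that are not, and their reading is None.
At some moment in a run one of disc_4 may be knocked a few centimetres aside while the robot is not near it.
Once in a run the grip may slacken for a moment while it holds something.
It also fails if it takes over 210 s, if anything falls off the work surface, if the arm or the gripper's body presses on something with over 40 N, if the wrist force passes 120 N, or if a joint passes its speed limit or range.

## Working session

There is one attempt and no reset: what is moved stays moved. The work goes in short steps, Python scripts to look and compute and a tool call to move; the robot and the scene stay as the last step left them, time stands still between calls to the robot, and variables do not carry over. Pictures are saved under pics/ and viewed, at most 14 in all, crops included, and the job is handed in when it is done.

Besides the shell and the picture viewer there is one more tool, called after "Call:" as name([rows], argument=value, ...), one row to a line, values as JSON. play_rows: Moves the arm, as the interface text tells. Shift numbers are shares of 0.1 m and turn numbers shares of 90 degrees, none past 1 either way. Its arguments: {"type":"object","properties":{"increments":{"type":"array"},"squeeze":{"type":"number"}},"required":["increments"]}

```bash
mkdir -p pics; cat > h.py <<'E'
import numpy as np, cv2
from bench import ctrl
from scipy.spatial.transform import Rotation as Ro
def cam(n):
    c=ctrl.get_calibration(n); f=210/np.tan(np.radians(c['vertical_fov'])/2)
    if 'R' in c: R=np.array(c['R']);t=np.array(c['t']); return f,c['cx'],c['cy'],R.T,-R.T@t
    s=ctrl.get_state(); Rt=Ro.from_rotvec(s['tool_rot']).as_matrix(); T=np.array(c['T_tool_cam'])
    return f,c['cx'],c['cy'],Rt@T[:3,:3],Rt@T[:3,3]+np.array(s['position'])
def ray(n,u,v,z,k=None):
    f,cx,cy,R,o=k or cam(n); d=R@np.array([(u-cx)/f,(v-cy)/f,1]); return o+d*(z-o[2])/d[2]
def snap(n,name,crop=None,s=1):
    k=cam(n); im=ctrl.get_image(n)[:,:,::-1].copy(); cv2.imwrite(f'pics/{name}_raw.png',im)
    o=im
    if crop: a,b,c,d=crop; o=im[b:d,a:c]
    cv2.imwrite(f'pics/{name}.png',cv2.resize(o,None,fx=s,fy=s,interpolation=cv2.INTER_CUBIC)); return im,k
def st():
    s=ctrl.get_state(); print('t',round(s['time'],2),'p',np.round(s['position'],4),'rot',np.round(s['tool_rot'],3),'F',np.round(s['ft_force'],1),'w',round(s['grip_width'],3),'g',round(s['grip_force'],1)); return s
def to(p,yaw=None):
    """shift (in tool axes, units 0.1m) from now to TCP p with tool down; yaw=world angle of closing line"""
    s=ctrl.get_state(); R=Ro.from_rotvec(s['tool_rot']).as_matrix()
    print('shift',np.round(R.T@(np.array(p)-s['position'])/0.1,3))
    if yaw is not None:
        best=None
        for a in (yaw,yaw+np.pi):
            y=np.array([np.cos(a),np.sin(a),0]);z=np.array([0,0,-1.]);G=np.c_[np.cross(y,z),y,z]
            r=Ro.from_matrix(R.T@G).as_rotvec()/(np.pi/2)
            if best is None or np.linalg.norm(r)<np.linalg.norm(best): best=r
        print('turn',np.round(best,3))
E
python3 - <<'E'
from h import *
for n in('top','side'):
    snap(n,n+'0',None,1.4); f,cx,cy,R,o=cam(n); print(n,f,cx,cy,o,R[:,2])
print(ctrl.get_calibration('wrist')); st()
E
```

```text
top 413.1460924467879 280.51603926968255 202.68460308197106 [ 0.38484808 -0.20814158  0.89923826] [ 2.14730212e-01 -1.54579452e-04 -9.76673391e-01]
side 386.43461680626257 270.58524070395765 206.15652811429428 [ 0.44335845 -0.9436209   0.48097859] [ 0.14562533  0.87179226 -0.46773018]
{'vertical_fov': 65.159675818886, 'cx': 275.5660340213125, 'cy': 205.46157799278458, 'T_tool_cam': array([[ 5.87086151e-04, -9.69323364e-01, -2.45788266e-01,
         6.69920518e-02],
       [ 9.99999817e-01,  5.32920963e-04,  2.86886367e-04,
         5.38868332e-04],
       [-1.47099938e-04, -2.45788389e-01,  9.69323499e-01,
        -9.21398582e-02],
       [ 0.00000000e+00,  0.00000000e+00,  0.00000000e+00,
         1.00000000e+00]])}
t 0.1 p [0.2018 0.6175 0.2913] rot [-4.940e-01 -3.102e+00  3.000e-03] F [-0.1  0.3 -1. ] w 1.0 g 0.0
```

View pics/top0.png

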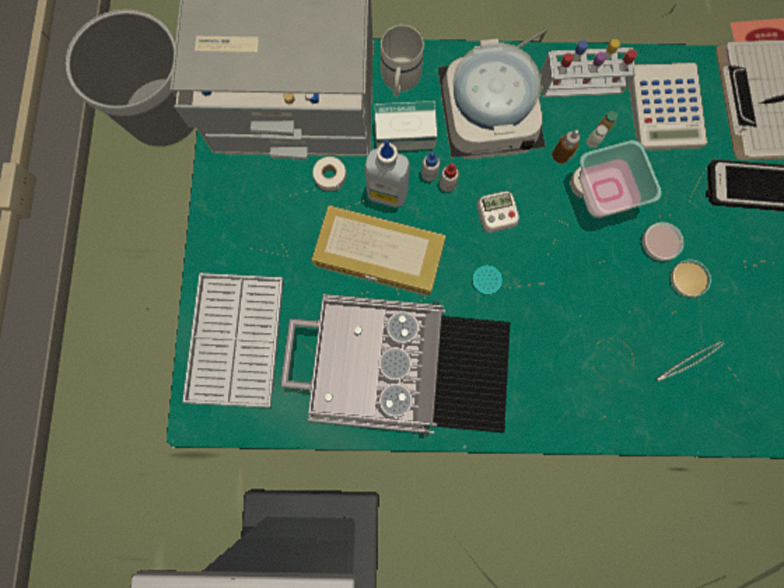

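View pics/side0.png

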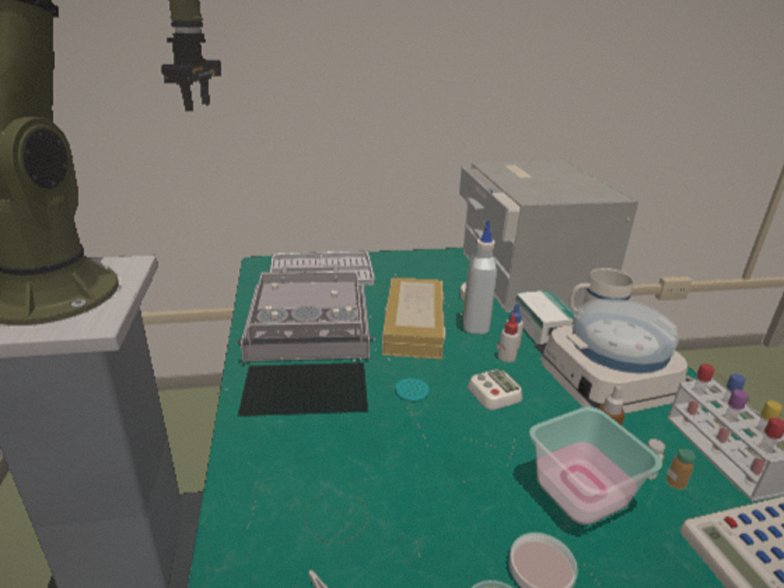

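The top view shows the riddle with its handle on the left (pixel ~288,355) and lip and mat on the right, so riddle +x is roughly world -y. Three grey discs sit on the rods (~402,327; 395,362; 395,400) with about six white cylinders. The tray is at the left, and the turquoise disc (487,279) is the decoy. I see no loose grey disc on the bench. I'll zoom in for measuring.

```bash
python3 - <<'E'
from h import *
im=cv2.imread('pics/top0_raw.png'); cv2.imwrite('pics/top0c.png',cv2.resize(im[185:325,125:375],None,fx=3.2,fy=3.2,interpolation=cv2.INTER_CUBIC))
E
```

```text
(no output)
```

View pics/top0c.png

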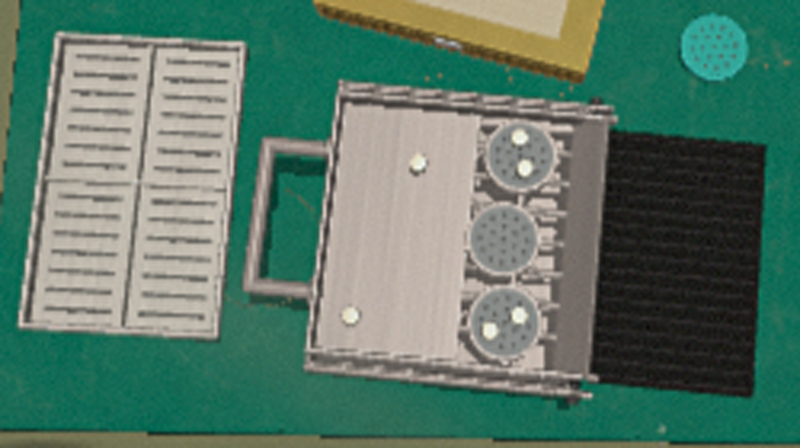

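Six cylinders: two on the sheet (417,162; 350,315 in the crop), two on the far disc and two on the near disc. The handle bar runs from (266,146) to (250,291).

```bash
python3 - <<'E'
from h import *
k=cam('top'); P=lambda u,v,z: ray('top',u/3.2+125,v/3.2+185,z,k)[:2]
a,b=P(266,146,.058),P(250,291,.058); print('handle',a,b,np.linalg.norm(a-b),(a+b)/2,'angle',np.degrees(np.arctan2(*(a-b)[::-1])))
t=[P(*q,.014) for q in((55,33),(245,43),(218,338),(18,327))]
print('tray',np.round(t,4),[np.linalg.norm(t[i]-t[i-3]) for i in range(4)],np.mean(t,0))
m=[P(*q,.002) for q in((765,147),(752,396))]; print('mat far edge',m,np.linalg.norm(m[0]-m[1]))
w=[P(*q,.067) for q in((342,84),(306,370))]; print('back wall top',w,np.linalg.norm(w[0]-w[1]))
for q in((520,157),(503,240),(505,323)): print('disc',P(*q,.053))
for q in ((417,162),(350,315)): print('media',P(*q,.057))
print('turq',P(714,47,.005))
E
```

```text
handle [ 0.50848009 -0.06066507] [ 0.41671296 -0.05562085] 0.09190565770673659 [ 0.46259652 -0.05814296] angle -3.1462434881207844
tray [[ 0.5907  0.0962]
 [ 0.586  -0.0347]
 [ 0.3877 -0.0284]
 [ 0.3926  0.1029]] [np.float64(0.1309772652157497), np.float64(0.19834746580071166), np.float64(0.13144419138119715), np.float64(0.19826284166486177)] [0.48927015 0.0340033 ]
mat far edge [array([ 0.52190987, -0.39247865]), array([ 0.35633632, -0.3794896 ])] 0.1660822592633249
back wall top [array([ 0.54808009, -0.10876645]), array([ 0.36932037, -0.09422136])] 0.17935048159007513
disc [ 0.50488765 -0.22378528]
disc [ 0.45154566 -0.21366743]
disc [ 0.39981818 -0.21574017]
media [ 0.49995732 -0.15774661]
media [ 0.40302854 -0.11874199]
turq [ 0.59089835 -0.35831527]
```

Call:
play_rows([
  [[-0.45,-0.25,0,0,0,-0.08,-0.31],[-0.9,-0.5,0,0,0,-0.152,-0.31],[-0.9,-0.5,0,0,0,-0.152,-0.31]],
], squeeze=30)

```text
time: 0.4
position: [0.2793, 0.5367, 0.292]
tool_rot: [0.134, 3.135, -0.006]
ft_force: [1.5, -0.6, -0.1]
grip_width: 0.811
grip_force: 0.0
```

Call:
play_rows([
  [[-0.4,-0.5,0,0,0,0,-0.31],[-0.8,-1,0,0,0,0,-0.31],[-0.8,-1,0,0,0,0,-0.31]],
])

```text
time: 0.7
position: [0.3469, 0.4326, 0.292]
tool_rot: [0.129, 3.138, -0.003]
ft_force: [0.2, 0.3, -0.4]
grip_width: 0.54
grip_force: 0.0
```

Call:
play_rows([
  [[-0.4,-0.5,0,0,0,0,-0.31],[-0.8,-1,0,0,0,0,-0.31],[-0.8,-1,0,0,0,0,-0.31]],
])

```text
time: 1.0
position: [0.4185, 0.3263, 0.2921]
tool_rot: [0.13, 3.138, -0.002]
ft_force: [-0.3, 0.5, 0.2]
grip_width: 0.363
grip_force: 0.0
```

Call:
play_rows([
  [[-0.15,-0.5,0,0,0,0,-0.31],[-0.3,-1,0,0,0,0,-0.31],[-0.3,-1,0,0,0,0,-0.31]],
])

```text
time: 1.3
position: [0.4404, 0.2214, 0.2922]
tool_rot: [0.138, 3.138, -0.004]
ft_force: [-0.8, 0.1, 0.2]
grip_width: 0.346
grip_force: 0.0
```

Call:
play_rows([
  [[-0.1,-0.5,0,0,0,0,-0.31],[-0.2,-1,0,0,0,0,-0.31],[-0.2,-1,0,0,0,0,-0.31]],
])

```text
time: 1.6
position: [0.4515, 0.1206, 0.2924]
tool_rot: [0.138, 3.138, -0.003]
ft_force: [-0.4, 0.6, -0.4]
grip_width: 0.347
grip_force: 0.0
```

Call:
play_rows([
  [[-0.1,-0.5,0,0,0,0,-0.31],[-0.2,-1,0,0,0,0,-0.31],[-0.2,-1,0,0,0,0,-0.31]],
])

```text
time: 1.9
position: [0.4632, 0.0197, 0.2925]
tool_rot: [0.138, 3.138, -0.003]
ft_force: [-0.4, 0.1, 0.1]
grip_width: 0.348
grip_force: 0.0
```

Call:
play_rows([
  [[-0.04,-0.4,0,0,0,0,-0.31],[-0.08,-0.84,0,0,0,0,-0.31],[-0.08,-0.84,0,0,0,0,-0.31]],
])

```text
time: 2.2
position: [0.464, -0.0636, 0.2925]
tool_rot: [0.136, 3.138, -0.003]
ft_force: [0.6, 0.4, 0.4]
grip_width: 0.34
grip_force: 0.0
```

```bash
python3 - <<'E'
from h import *
st(); snap('wrist','w1',None,1.2); to((.4626,-.058,.107),np.radians(85.7))
E
```

```text
t 2.2 p [ 0.464  -0.0636  0.2925] rot [ 1.360e-01  3.138e+00 -3.000e-03] F [0.6 0.4 0.4] w 0.34 g 0.0
shift [0.018 0.021 1.853]
turn [ 0.     0.    -0.005]
```

View pics/w1.png

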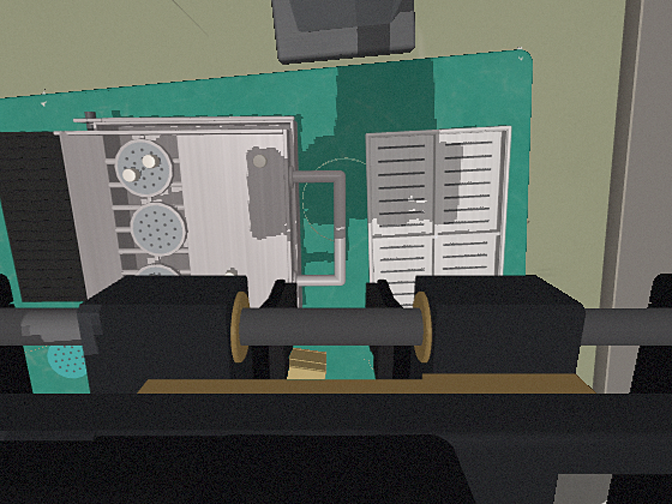

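The wrist view shows the handle bar at column ~340, rows 178–280, and the tray to its right. I'll check the handle from this view.

```bash
python3 - <<'E'
from h import *
for q in((340,175),(337,282)): print(ray('wrist',q[0]/1.2,q[1]/1.2,.056))
for q in((438,131),(435,235),(505,236),(368,133),(511,127)): print('tray',ray('wrist',q[0]/1.2,q[1]/1.2,.014))
E
```

```text
[ 0.42085287 -0.04832363  0.056     ]
[ 0.51316331 -0.05806913  0.056     ]
tray [0.39208416 0.0435263  0.014     ]
tray [0.48812915 0.03913427 0.014     ]
tray [0.49467653 0.10627647 0.014     ]
tray [ 0.38860795 -0.01951087  0.014     ]
tray [0.39403855 0.10905764 0.014     ]
```

Call:
play_rows([
  [[0,0.0,0.4,0,0,0,-0.31],[0,0.0,0.9,0,0,0,-0.31],[0,0.0,0.9,0,0,0,-0.31],[0,0.0,0.9,0,0,0,-0.31]],
])

```text
time: 2.65
position: [0.4642, -0.0569, 0.2024]
tool_rot: [-0.119, -3.138, 0.0]
ft_force: [-0.4, 0.3, 0.7]
grip_width: 0.344
grip_force: 0.0
```

```bash
python3 - <<'E'
from h import *
st(); to((.465,-.0555,.107),np.radians(85.5))
E
```

```text
t 2.65 p [ 0.4642 -0.0569  0.2024] rot [-0.119 -3.138  0.   ] F [-0.4  0.3  0.7] w 0.344 g 0.0
shift [-0.009  0.015  0.954]
turn [-0.    -0.001  0.002]
```

Call:
play_rows([
  [[-0.01,0.015,0.3,0,0,0,-0.31],[-0.01,0.015,0.6,0,0,0,-0.31],[-0.01,0.015,0.95,0,0,0,-0.31],[-0.01,0.015,0.95,0,0,0,-1],[-0.01,0.015,0.95,0,0,0,-1],[-0.01,0.015,0.95,0,0,0,-1],[-0.01,0.015,0.95,0,0,0,-1],[-0.01,0.015,0.95,0,0,0,-1]],
], squeeze=40)

```text
time: 3.45
position: [0.4668, -0.0571, 0.109]
tool_rot: [0.121, 3.136, 0.001]
ft_force: [0.4, -1.4, 2.3]
grip_width: 0.095
grip_force: 40.0
```

Call:
play_rows([
  [[0,-0.02,-0.15,0,0,0,-1],[0,-0.05,-0.31,0,0,0,-1],[0,-0.1,-0.46,0,0,0,-1],[0,-0.15,-0.61,0,0,0,-1],[0,-0.19,-0.68,0,0,0,-1],[0,-0.19,-0.68,0,0,0,-1]],
])

```text
time: 4.05
position: [0.4648, -0.0742, 0.1766]
tool_rot: [0.12, 3.136, 0.006]
ft_force: [1.0, 5.5, -0.7]
grip_width: 0.1
grip_force: 40.0
```

```bash
python3 - <<'E'
from h import *
st(); snap('top','t2',(195,180,345,330),4)
E
```

```text
t 4.05 p [ 0.4648 -0.0742  0.1766] rot [0.12  3.136 0.006] F [ 1.   5.5 -0.7] w 0.1 g 40.0
```

View pics/t2.png

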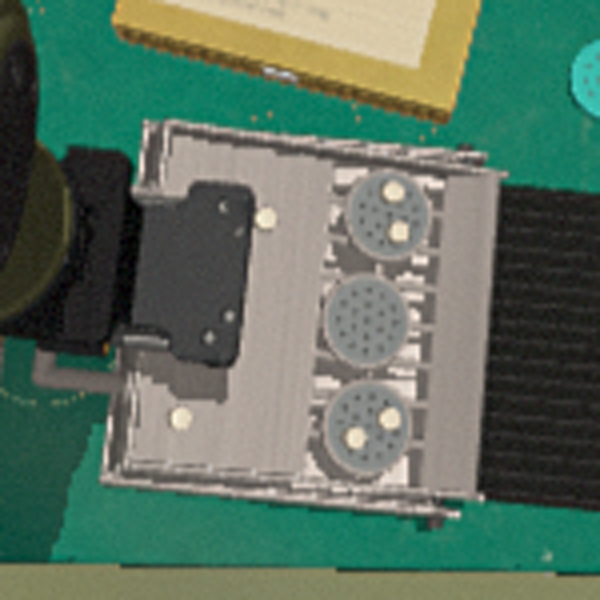

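The screen is raised to about 0.34 rad. All six cylinders and the three discs are still in place. I'll rattle it sideways.

Call:
play_rows([
  [[0.08,-0.02,-0.05,0,0,0,-1],[-0.08,-0.02,-0.05,0,0,0,-1],[0.08,-0.02,-0.05,0,0,0,-1],[-0.08,-0.02,-0.05,0,0,0,-1],[0.08,-0.02,-0.05,0,0,0,-1],[-0.08,-0.02,-0.05,0,0,0,-1],[0.08,-0.02,-0.05,0,0,0,-1],[0,-0.02,-0.05,0,0,0,-1]],
])

```text
time: 4.9
position: [0.4625, -0.0756, 0.1801]
tool_rot: [-0.12, -3.138, -0.006]
ft_force: [-0.3, 5.0, 0.1]
grip_width: 0.099
grip_force: 40.0
```

Call:
play_rows([
  [[0.08,0,0,0,0,0,-1],[-0.08,0,0,0,0,0,-1],[0.08,0,0,0,0,0,-1],[-0.08,0,0,0,0,0,-1],[0.08,0,0,0,0,0,-1],[-0.08,0,0,0,0,0,-1],[0.08,0,0,0,0,0,-1],[0,0,0,0,0,0,-1]],
])

```text
time: 5.7
position: [0.4626, -0.0755, 0.1801]
tool_rot: [-0.119, -3.138, -0.006]
ft_force: [0.4, 5.5, -0.4]
grip_width: 0.1
grip_force: 40.0
```

```bash
python3 - <<'E'
from h import *
st(); snap('top','t3',(195,180,345,330),3)
E
```

```text
t 5.7 p [ 0.4626 -0.0755  0.1801] rot [-0.119 -3.138 -0.006] F [ 0.4  5.5 -0.4] w 0.1 g 40.0
```

View pics/t3.png

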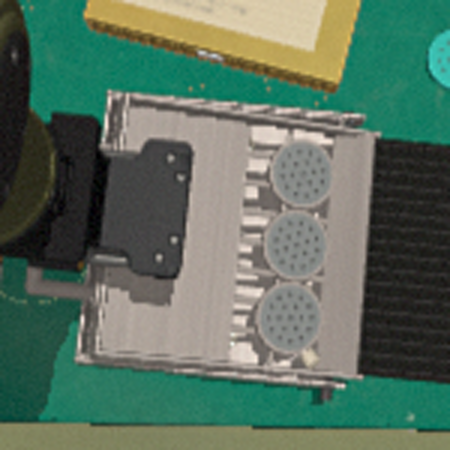

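The rattle worked: the discs are at the lip and only one cylinder shows, near (310,355) beside the near disc. I'll rattle more, with some bounce.

Call:
play_rows([
  [[0.09,0.02,0.06,0,0,0,-1],[-0.09,0,0,0,0,0,-1],[0.09,0.02,0.06,0,0,0,-1],[-0.09,0,0,0,0,0,-1],[0.09,0.02,0.06,0,0,0,-1],[-0.09,0,0,0,0,0,-1],[0.09,0,0,0,0,0,-1],[0,0,0,0,0,0,-1]],
])

```text
time: 6.55
position: [0.4627, -0.0757, 0.1803]
tool_rot: [-0.12, -3.138, -0.006]
ft_force: [-0.3, 6.0, -0.7]
grip_width: 0.099
grip_force: 40.0
```

Call:
play_rows([
  [[0.09,0.06,0.2,0,0,0,-1],[-0.09,0.12,0.4,0,0,0,-1],[0.09,0.06,0.2,0,0,0,-1],[-0.09,0,0,0,0,0,-1],[0.09,0,0,0,0,0,-1],[-0.09,0,0,0,0,0,-1],[0.09,0,0,0,0,0,-1],[0,0,0,0,0,0,-1]],
])

```text
time: 7.35
position: [0.4627, -0.0756, 0.1802]
tool_rot: [-0.119, -3.138, -0.006]
ft_force: [0.4, 6.2, -0.5]
grip_width: 0.106
grip_force: 40.0
```

```bash
python3 - <<'E'
from h import *
st(); a,_=snap('top','t4'); b,_=snap('side','s4'); 
A=cv2.resize(a[190:320,205:335],(390,390),interpolation=cv2.INTER_CUBIC);B=cv2.resize(b[150:300,150:300],(390,390),interpolation=cv2.INTER_CUBIC)
cv2.imwrite('pics/c4.png',np.hstack([A,B]))
E
```

```text
t 7.35 p [ 0.4627 -0.0756  0.1802] rot [-0.119 -3.138 -0.006] F [ 0.4  6.2 -0.5] w 0.106 g 40.0
```

View pics/c4.png

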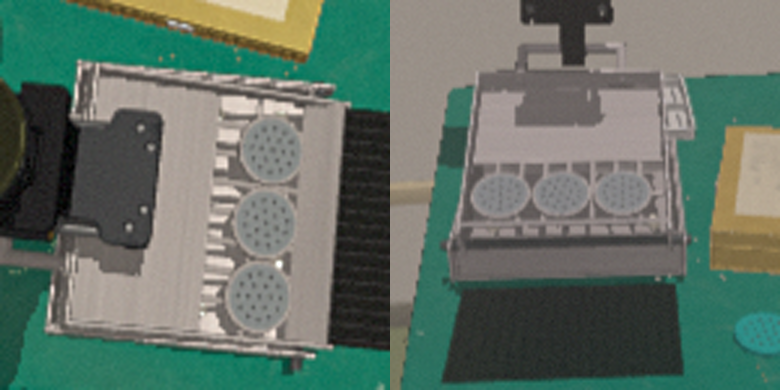

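Everything looks clear except a small white speck at (278,264) between two discs at the lip. It could be a cylinder on the screen or one seen in the pan below. I'll rattle again and recheck by colour mask.

Call:
play_rows([
  [[0.09,0.06,0.2,0,0,0,-1],[-0.09,0.12,0.4,0,0,0,-1],[0.09,0.12,0.4,0,0,0,-1],[-0.09,0.06,0.2,0,0,0,-1],[0.09,0.12,0.4,0,0,0,-1],[-0.09,0.06,0.2,0,0,0,-1],[0.09,0,0,0,0,0,-1],[0,0,0,0,0,0,-1]],
])

```text
time: 8.25
position: [0.4639, -0.0768, 0.1824]
tool_rot: [0.121, 3.136, 0.006]
ft_force: [0.0, 4.3, -0.1]
grip_width: 0.097
grip_force: 40.0
```

Call:
play_rows([
  [[0.09,0.02,0.06,0,0,0,-1],[-0.09,0,0,0,0,0,-1],[0.09,0.02,0.06,0,0,0,-1],[-0.09,0,0,0,0,0,-1],[0.09,0.02,0.06,0,0,0,-1],[-0.09,0,0,0,0,0,-1],[0.09,0,0,0,0,0,-1],[0,0,0,0,0,0,-1]],
])

```text
time: 9.05
position: [0.4628, -0.0754, 0.1797]
tool_rot: [-0.119, -3.138, -0.006]
ft_force: [0.4, 6.3, 0.7]
grip_width: 0.101
grip_force: 40.0
```

```bash
cat > m.py <<'E'
from h import *
def med(n,c):
    a=ctrl.get_image(n)[:,:,::-1].astype(int); x0,y0,x1,y1=c; q=a[y0:y1,x0:x1]; b,g,r=q[...,0],q[...,1],q[...,2]
    m=((r>200)&(g>190)&(r-b>12)&(r-g<20)&(r-g>-10)).astype(np.uint8); N,_,S,C=cv2.connectedComponentsWithStats(m)
    print(n,[(S[i,4],np.round(C[i]+(x0,y0),1).tolist()) for i in range(1,N)])
    return a
E
python3 - <<'E'
from m import *
t=cv2.imread('pics/top0_raw.png'); print(t[int(185+162/3.2),int(125+417/3.2)], t[278,297]); t=cv2.imread('pics/t4_raw.png'); print(t[276:280,296:300].tolist())
st(); med('top',(225,215,325,320)); med('side',(170,200,260,260)); 
E
```

```text
[208 229 227] [ 98 103 110]
[[[129, 142, 152], [136, 147, 157], [134, 147, 154], [100, 106, 115]], [[138, 151, 161], [242, 250, 247], [246, 255, 250], [127, 138, 140]], [[160, 173, 181], [240, 248, 246], [255, 255, 255], [122, 128, 131]], [[144, 149, 155], [175, 187, 193], [183, 193, 199], [103, 108, 115]]]
t 9.05 p [ 0.4628 -0.0754  0.1797] rot [-0.119 -3.138 -0.006] F [0.4 6.3 0.7] w 0.101 g 40.0
top [(np.int32(3), [287.7, 216.7]), (np.int32(1), [291.0, 216.0]), (np.int32(3), [230.0, 219.0]), (np.int32(2), [236.0, 217.5]), (np.int32(1), [298.0, 218.0]), (np.int32(2), [313.5, 218.0]), (np.int32(1), [236.0, 220.0]), (np.int32(1), [230.0, 222.0]), (np.int32(58), [284.2, 224.4]), (np.int32(38), [297.9, 225.5]), (np.int32(2), [235.0, 225.5]), (np.int32(27), [280.9, 234.4]), (np.int32(15), [278.4, 243.6]), (np.int32(22), [279.2, 253.1]), (np.int32(4), [280.5, 258.0]), (np.int32(10), [277.0, 262.5]), (np.int32(4), [276.5, 267.0]), (np.int32(8), [276.0, 271.8]), (np.int32(2), [229.0, 275.5]), (np.int32(24), [278.0, 276.7]), (np.int32(1), [227.0, 277.0]), (np.int32(3), [297.0, 278.7]), (np.int32(10), [276.1, 281.7]), (np.int32(2), [228.0, 283.5]), (np.int32(13), [275.0, 286.2]), (np.int32(1), [227.0, 292.0]), (np.int32(1), [272.0, 291.0]), (np.int32(35), [274.7, 297.2]), (np.int32(3), [295.0, 301.0]), (np.int32(2), [279.5, 305.0]), (np.int32(1), [282.0, 305.0]), (np.int32(5), [291.0, 306.0]), (np.int32(3), [301.0, 307.0]), (np.int32(1), [307.0, 308.0]), (np.int32(1), [309.0, 308.0])]
side []
```

```bash
python3 - <<'E'
from h import *
a,_=snap('top','t5'); b,_=snap('side','s5'); k=cam('top')
print(ray('top',297.3,278,.01,k), ray('top',297.3,278,.036,k))
A=cv2.resize(a[240:320,260:330],(390,446),interpolation=cv2.INTER_CUBIC);B=cv2.resize(b[205:255,175:240],(390,300),interpolation=cv2.INTER_CUBIC)
B=np.vstack([B,np.zeros((146,390,3),np.uint8)])
cv2.imwrite('pics/c5.png',np.hstack([A,B]))
E
```

```text
[ 0.41758277 -0.24656924  0.01      ] [ 0.41662565 -0.24544567  0.036     ]
```

View pics/c5.png

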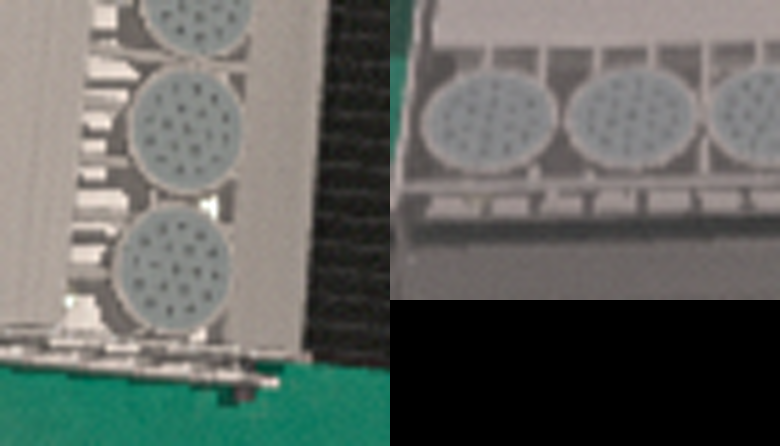

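Call:
play_rows([
  [[0.08,0,0,0,0,0,-1],[0.08,0,0,0,0,0,-1],[0.08,0,0,0,0,0,-1]],
])

```text
time: 9.55
position: [0.4572, -0.0753, 0.1804]
tool_rot: [0.119, 3.136, 0.004]
ft_force: [2.1, 6.7, 0.2]
grip_width: 0.101
grip_force: 40.0
```

```bash
python3 -c "
from h import *
snap('top','t6')"
```

Call:
play_rows([
  [[-0.16,0,0,0,0,0,-1],[-0.16,0,0,0,0,0,-1],[-0.16,0,0,0,0,0,-1]],
])

```text
time: 9.9
position: [0.4726, -0.0762, 0.1798]
tool_rot: [-0.119, -3.139, -0.004]
ft_force: [0.1, 7.4, 0.3]
grip_width: 0.101
grip_force: 40.0
```

```bash
python3 -c "
from h import *
st();snap('top','t7')"
```

```text
t 9.9 p [ 0.4726 -0.0762  0.1798] rot [-0.119 -3.139 -0.004] F [0.1 7.4 0.3] w 0.101 g 40.0
```

Call:
play_rows([
  [[0.08,0.05,0.15,0,0,0,-1],[0.08,0.1,0.3,0,0,0,-1],[0.08,0.14,0.42,0,0,0,-1],[0.08,0.14,0.42,0,0,0,-1]],
])

```text
time: 10.35
position: [0.4641, -0.0611, 0.1362]
tool_rot: [-0.117, -3.136, -0.003]
ft_force: [0.9, 7.6, 0.1]
grip_width: 0.102
grip_force: 40.0
```

```bash
python3 -c "
from h import *
st();snap('top','t8')
L=[cv2.resize(cv2.imread(f'pics/t{i}_raw.png')[215:320,260:325],(260,420),interpolation=cv2.INTER_CUBIC) for i in (6,7,8)]
cv2.imwrite('pics/c8.png',np.hstack(L))"
```

```text
t 10.35 p [ 0.4641 -0.0611  0.1362] rot [-1.170e-01 -3.136e+00 -3.000e-03] F [0.9 7.6 0.1] w 0.102 g 40.0
```

View pics/c8.png

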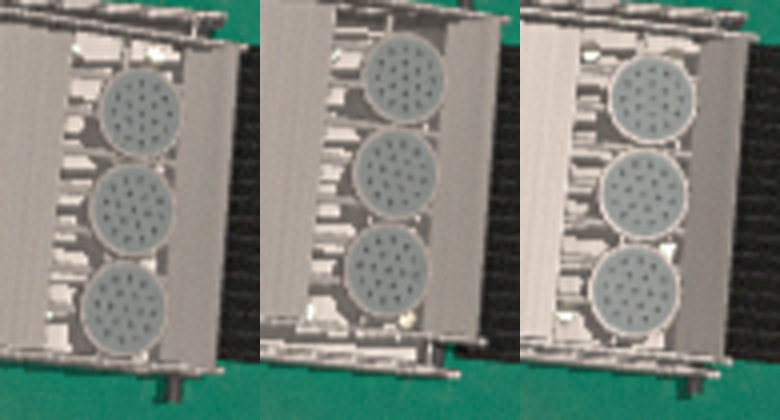

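Most white spots stay fixed while the screen shifts, so they lie in the pan (four of them). The one at (408,318) in the middle panel may be riding with the screen beside the near disc. I'll rattle more, with angle changes, and look again with the screen shifted to +x.

Call:
play_rows([
  [[0.09,0.03,0.1,0,0,0,-1],[-0.09,0.06,0.25,0,0,0,-1],[0.09,0.03,0.1,0,0,0,-1],[-0.09,0,0,0,0,0,-1],[0.09,0.03,0.1,0,0,0,-1],[-0.09,0.06,0.25,0,0,0,-1],[0.09,0,0,0,0,0,-1],[-0.09,0,0,0,0,0,-1]],
])

```text
time: 11.2
position: [0.4732, -0.0623, 0.1384]
tool_rot: [-0.119, -3.138, -0.006]
ft_force: [0.8, 5.2, -0.9]
grip_width: 0.106
grip_force: 40.0
```

Call:
play_rows([
  [[0.18,-0.05,-0.15,0,0,0,-1],[0,-0.1,-0.3,0,0,0,-1],[0.18,-0.14,-0.42,0,0,0,-1],[0,-0.14,-0.42,0,0,0,-1],[0.18,-0.14,-0.42,0,0,0,-1],[0,-0.14,-0.42,0,0,0,-1],[0.18,-0.14,-0.42,0,0,0,-1],[0,-0.14,-0.42,0,0,0,-1]],
])

```text
time: 12.0
position: [0.4702, -0.0757, 0.1791]
tool_rot: [-0.119, -3.135, -0.009]
ft_force: [-1.3, 6.1, 0.9]
grip_width: 0.101
grip_force: 40.0
```

Call:
play_rows([
  [[0.18,0,0,0,0,0,-1],[0,0,0,0,0,0,-1],[0.18,0,0,0,0,0,-1],[0,0,0,0,0,0,-1],[0.18,0,0,0,0,0,-1],[0,0,0,0,0,0,-1],[0,0,0,0,0,0,-1],[0,0,0,0,0,0,-1]],
])

```text
time: 12.8
position: [0.4734, -0.0761, 0.1798]
tool_rot: [-0.119, -3.139, -0.004]
ft_force: [0.2, 8.1, 0.9]
grip_width: 0.098
grip_force: 40.0
```

```bash
python3 -c "
from h import *
st();snap('top','t9');snap('side','s9')"
```

```text
t 12.8 p [ 0.4734 -0.0761  0.1798] rot [-0.119 -3.139 -0.004] F [0.2 8.1 0.9] w 0.098 g 40.0
```

Call:
play_rows([
  [[0.1,0,0,0,0,0,-1],[0.1,0,0,0,0,0,-1],[0.1,0,0,0,0,0,-1]],
])

```text
time: 13.2
position: [0.4628, -0.0752, 0.1797]
tool_rot: [-0.119, -3.139, -0.005]
ft_force: [0.3, 7.3, -0.9]
grip_width: 0.102
grip_force: 40.0
```

```bash
python3 -c "
from h import *
st();snap('top','t10')
L=[cv2.resize(cv2.imread(f'pics/t{i}_raw.png')[215:320,260:325],(260,420),interpolation=cv2.INTER_CUBIC) for i in (9,10)]
L.append(cv2.resize(cv2.imread('pics/s9_raw.png')[195:265,170:240],(280,420),interpolation=cv2.INTER_CUBIC)) 
cv2.imwrite('pics/c10.png',np.hstack(L))"
```

```text
t 13.2 p [ 0.4628 -0.0752  0.1797] rot [-0.119 -3.139 -0.005] F [ 0.3  7.3 -0.9] w 0.102 g 40.0
```

View pics/c10.png

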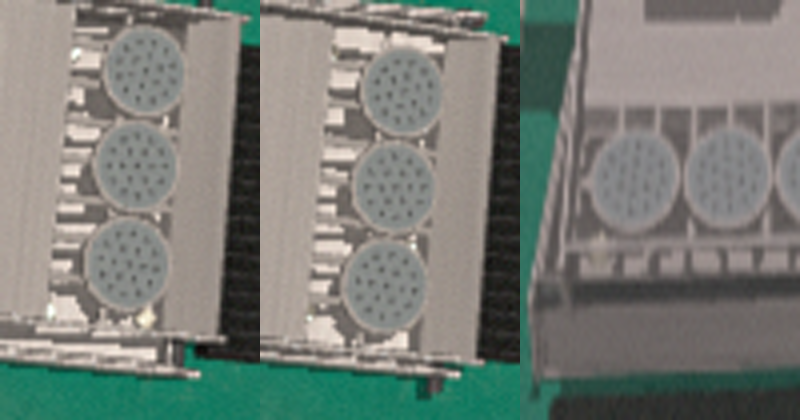

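The white spot at (147,318) in panel 1 appears only when the screen is shifted to +x. I'll check by projecting it into the side view at pan height and at screen height.

```bash
python3 -c "
from h import *
k=cam('top'); f,cx,cy,R,o=cam('side')
for z in (.0095,.03,.04,.05,.06):
    p=ray('top',296.75,294.5,z,k); c=R.T@(p-o); print(z,np.round(p,4),np.round((cx+f*c[0]/c[2],cy+f*c[1]/c[2]),1))
for n,(u,v) in dict(D=(297,277.5),C=(271.7,293.5)).items(): print(n,ray('top',u,v,.01,k))
t=cv2.imread('pics/t9_raw.png'); print(t[292:297,294:300].tolist())
s=cv2.imread('pics/s9_raw.png'); print(s[230:242,187:194,1])
"
```

```text
0.0095 [ 0.3834 -0.2457  0.0095] [187.5 251. ]
0.03 [ 0.3835 -0.2448  0.03  ] [186.7 242.7]
0.04 [ 0.3835 -0.2444  0.04  ] [186.4 238.5]
0.05 [ 0.3835 -0.244   0.05  ] [186.  234.4]
0.06 [ 0.3835 -0.2436  0.06  ] [185.6 230.1]
D [ 0.41861544 -0.24592502  0.01      ]
C [ 0.38460412 -0.19301141  0.01      ]
[[[116, 122, 129], [124, 132, 145], [171, 192, 206], [189, 204, 219], [112, 119, 128], [96, 97, 107]], [[106, 120, 128], [165, 184, 198], [197, 225, 235], [203, 229, 240], [144, 157, 167], [103, 105, 113]], [[168, 190, 202], [212, 235, 243], [215, 237, 244], [209, 234, 241], [180, 201, 215], [108, 116, 124]], [[153, 171, 181], [226, 244, 248], [210, 235, 242], [185, 211, 226], [132, 146, 158], [95, 100, 107]], [[111, 120, 127], [159, 176, 187], [178, 204, 218], [153, 173, 187], [102, 112, 119], [98, 101, 107]]]
[[ 89  97 129 142 141 140 137]
 [ 90  92  96 122 136 139 136]
 [ 95  89  92  98 105 126 127]
 [ 96  98 101 120  99  94 104]
 [110 125 132 158 126 108 114]
 [140 155 156 158 149 138 142]
 [136 143 144 145 138 131 128]
 [116 132 138 134 126 113 116]
 [121 128 136 133 131 131 127]
 [137 134 140 134 140 139 103]
 [135 133 136 134 135 132 104]
 [104 100 100 100  98  94  89]]
```

All evidence puts that spot in the pan: it doesn't move with the screen, and nothing shows in the side view at screen height. The screen is clear, so I'll tip it.

Call:
play_rows([
  [[0,-0.08,-0.14,0,0,0,-1],[0,-0.16,-0.27,0,0,0,-1],[0,-0.25,-0.4,0,0,0,-1],[0,-0.35,-0.52,0,0,0,-1],[0,-0.465,-0.63,0,0,0,-1],[0,-0.58,-0.73,0,0,0,-1],[0,-0.71,-0.825,0,0,0,-1],[0,-0.84,-0.91,0,0,0,-1]],
])

```text
time: 14.05
position: [0.4586, -0.1582, 0.2733]
tool_rot: [0.115, 3.135, 0.009]
ft_force: [1.0, 9.0, 10.0]
grip_width: 0.099
grip_force: 40.0
```

Call:
play_rows([
  [[0,-0.14,-0.07,0,0,0,-1],[0,-0.28,-0.135,0,0,0,-1],[0,-0.43,-0.19,0,0,0,-1],[0,-0.58,-0.23,0,0,0,-1],[0,-0.74,-0.26,0,0,0,-1],[0,-0.9,-0.277,0,0,0,-1],[0,-1,-0.283,0,0,0,-1],[0,-1,-0.283,0,0,0,-1]],
])

```text
time: 14.85
position: [0.449, -0.2637, 0.3008]
tool_rot: [0.125, 3.137, -0.004]
ft_force: [0.2, -0.3, 7.4]
grip_width: 0.101
grip_force: 40.0
```

```bash
python3 -c "
from h import *
st();a,_=snap('top','t11');b,_=snap('side','s11')
cv2.imwrite('pics/c11.png',np.hstack([cv2.resize(a[170:340,200:370],(400,400)),cv2.resize(b[100:300,130:330],(400,400))]))"
```

```text
t 14.85 p [ 0.449  -0.2637  0.3008] rot [ 0.125  3.137 -0.004] F [ 0.2 -0.3  7.4] w 0.101 g 40.0
```

View pics/c11.png

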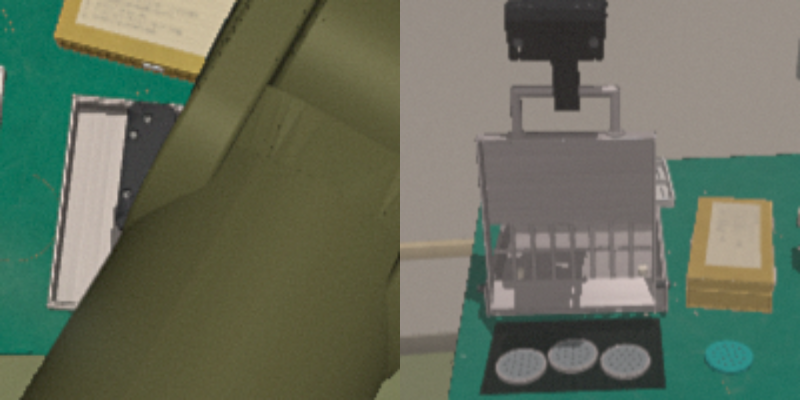

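All three discs lie on the mat, no cylinder came with them, and white cylinders are visible in the pan. I'll lower the screen.

Call:
play_rows([
  [[0,0.1,0.006,0,0,0,-1],[0,0.26,0.025,0,0,0,-1],[0,0.42,0.053,0,0,0,-1],[0,0.57,0.095,0,0,0,-1],[0,0.715,0.146,0,0,0,-1],[0,0.86,0.21,0,0,0,-1],[0,1,0.283,0,0,0,-1]],
])

```text
time: 15.65
position: [0.457, -0.1616, 0.2714]
tool_rot: [0.121, 3.138, -0.003]
ft_force: [0.8, -1.4, -0.3]
grip_width: 0.1
grip_force: 40.0
```

Call:
play_rows([
  [[0,0.13,0.085,0,0,0,-1],[0,0.26,0.18,0,0,0,-1],[0,0.38,0.28,0,0,0,-1],[0,0.49,0.39,0,0,0,-1],[0,0.59,0.51,0,0,0,-1],[0,0.685,0.64,0,0,0,-1],[0,0.77,0.77,0,0,0,-1],[0,0.84,0.91,0,0,0,-1]],
])

```text
time: 16.45
position: [0.4627, -0.0768, 0.179]
tool_rot: [-0.121, -3.139, -0.0]
ft_force: [0.3, 0.7, -1.0]
grip_width: 0.098
grip_force: 40.0
```

Call:
play_rows([
  [[0,0.06,0.15,0,0,0,-1],[0,0.1,0.3,0,0,0,-1],[0,0.14,0.45,0,0,0,-1],[0,0.18,0.58,0,0,0,-1],[0,0.2,0.68,0,0,0,-1],[0,0.2,0.71,0,0,0,-1],[0,0.2,0.71,0,0,0,-1]],
])

```text
time: 17.15
position: [0.4639, -0.0574, 0.1087]
tool_rot: [-0.121, -3.138, -0.001]
ft_force: [-0.2, 2.5, -1.7]
grip_width: 0.099
grip_force: 40.2
```

Call:
play_rows([
  [[0,0,0,0,0,0,-0.31],[0,0,0,0,0,0,-0.31],[0,0,0,0,0,0,-0.31],[0,0,-0.4,0,0,0,-0.31],[0,0,-0.8,0,0,0,-0.31],[0,0,-1,0,0,0,-0.31]],
])

```text
time: 17.75
position: [0.4658, -0.0585, 0.2129]
tool_rot: [0.122, 3.134, 0.001]
ft_force: [0.0, 0.9, -0.1]
grip_width: 0.342
grip_force: 0.0
```

```bash
python3 - <<'E'
from h import *
st(); im,k=snap('top','t12'); c=im[180:330,180:380]; cv2.imwrite('pics/c12.png',cv2.resize(c,None,fx=4,fy=4,interpolation=cv2.INTER_CUBIC))
x0,y0=300,220; q=im[y0:330,x0:375].astype(int); b,g,r=q[...,0],q[...,1],q[...,2]
m=((r>75)&(abs(r-g)<45)&(g>85)&(r>90)).astype(np.uint8)
m=cv2.morphologyEx(m,cv2.MORPH_OPEN,np.ones((3,3)))
N,_,S,C=cv2.connectedComponentsWithStats(m)
for i in range(1,N):
    if S[i,4]>60: print(S[i],C[i]+(x0,y0),ray('top',C[i][0]+x0,C[i][1]+y0,.006,k))
E
```

```text
t 17.75 p [ 0.4658 -0.0585  0.2129] rot [1.220e-01 3.134e+00 1.000e-03] F [ 0.   0.9 -0.1] w 0.342 g 0.0
[   0    2   16   87 1016] [305.74901575 260.57775591] [ 0.45487597 -0.26459839  0.006     ]
[ 37  14  22  23 400] [347.0775 244.7175] [ 0.49052988 -0.35402745  0.006     ]
[ 30  37  27  46 838] [342.77684964 279.5071599 ] [ 0.4161994  -0.34354157  0.006     ]
[  0 103  75   7 484] [335.55991736 326.25413223] [ 0.32034907 -0.32703701  0.006     ]
```

View pics/c12.png

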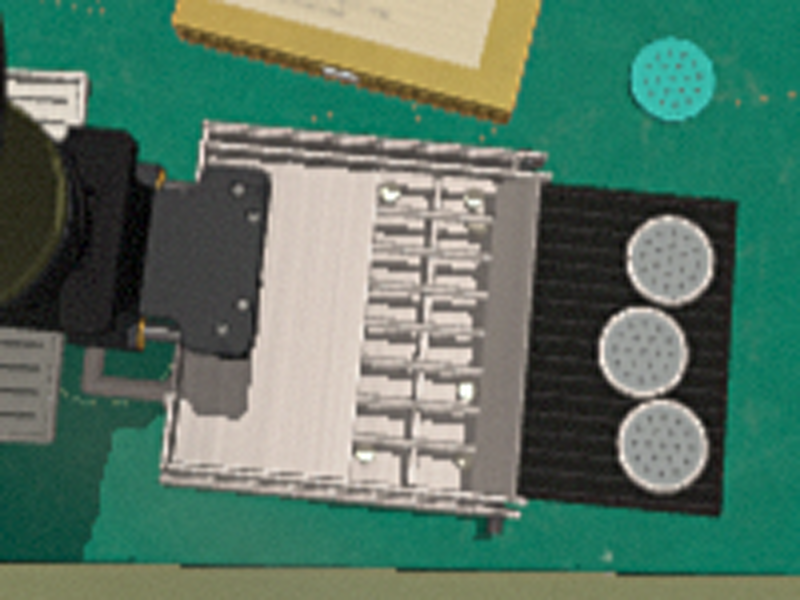

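The screen is flat and clear, and the cylinders are visible in the pan. The three discs lie on the mat at crop (670,260), (643,352) and (662,447). I'll move over the mat for a closer wrist view.

Call:
play_rows([
  [[0,-0.5,-0.1,0,0,0,0.5],[-0.05,-1,-0.2,0,0,0,0.5],[-0.05,-1,-0.2,0,0,0,0.5]],
], squeeze=30)

```text
time: 18.1
position: [0.4613, -0.1652, 0.2312]
tool_rot: [0.136, 3.134, -0.005]
ft_force: [0.6, -0.0, -1.1]
grip_width: 0.53
grip_force: 0.0
```

Call:
play_rows([
  [[-0.1,-0.5,-0.1,0,0,0,0.5],[-0.2,-1,-0.2,0,0,0,0.5],[-0.2,-1,-0.2,0,0,0,0.5]],
])

```text
time: 18.4
position: [0.4731, -0.2661, 0.2508]
tool_rot: [0.135, 3.136, -0.009]
ft_force: [-0.8, -0.1, 0.0]
grip_width: 0.734
grip_force: 0.0
```

Call:
play_rows([
  [[-0.1,-0.5,0,0,0,0,0.5],[-0.3,-0.85,0,0,0,0,0.5],[-0.3,-0.85,0,0,0,0,0.5],[-0.3,-0.85,0,0,0,0,0.5]],
])

```text
time: 18.8
position: [0.4967, -0.3465, 0.2481]
tool_rot: [-0.124, -3.137, 0.0]
ft_force: [0.0, -0.3, 0.1]
grip_width: 0.75
grip_force: 0.0
```

```bash
python3 - <<'E'
from h import *
st(); im,k=snap('wrist','w13'); kt=cam('top')
for u,v in((670,260),(643,352),(662,447)): print('top',ray('top',u/4+180,v/4+180,.006,kt))
g=cv2.GaussianBlur(cv2.cvtColor(im,cv2.COLOR_BGR2GRAY),(5,5),0); f=k[0]
hsv=cv2.cvtColor(im,cv2.COLOR_BGR2HSV); m=((g>95)&(hsv[...,1]<60)).astype(np.uint8); m=cv2.morphologyEx(m,cv2.MORPH_CLOSE,np.ones((7,7)))
m=cv2.morphologyEx(m,cv2.MORPH_OPEN,np.ones((9,9)))
N,_,S,C=cv2.connectedComponentsWithStats(m)
for i in range(1,N):
    if S[i,4]>300: p=ray('wrist',*C[i],.007,k); print(S[i],np.round(C[i],1),np.round(p,4))
E
```

```text
t 18.8 p [ 0.4967 -0.3465  0.2481] rot [-0.124 -3.137  0.   ] F [ 0.  -0.3  0.1] w 0.75 g 0.0
top [ 0.48993239 -0.35493215  0.006     ]
top [ 0.44036525 -0.3395816   0.006     ]
top [ 0.390818   -0.34890302  0.006     ]
[   0    0  334   34 6494] [124.1  11.1] [ 0.3209 -0.4705  0.007 ]
[  345    23   215   215 43407] [454.8 128.5] [ 0.4495 -0.1646  0.007 ]
[ 240   57   63  151 5697] [270.4 129.9] [ 0.4365 -0.3463  0.007 ]
```

View pics/w13.png

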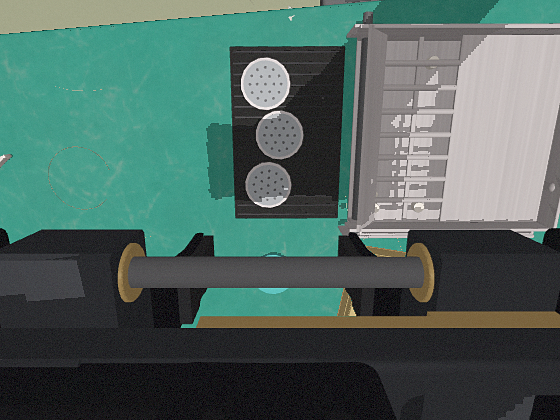

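The wrist view shows the discs at (265,83), (279,134) and (268,185), with the lip edge at column ~365.

```bash
python3 - <<'E'
from h import *
kt=cam('wrist')
for u,v in((268,185),(279,134.5),(265,83)): print('w',np.round(ray('wrist',u,v,.007,kt),4))
print('lip',ray('wrist',358,130,.07,kt)); 
to((.4905,-.354,.1),np.radians(33.6))
E
```

```text
w [ 0.4921 -0.3519  0.007 ]
w [ 0.4422 -0.3369  0.007 ]
w [ 0.393  -0.3466  0.007 ]
lip [ 0.44131048 -0.27383645  0.07      ]
shift [ 0.056 -0.093  1.485]
turn [ 0.    -0.001  0.577]
```

Call:
play_rows([
  [[0.02,-0.03,0.1,0,0,0.09,0.5],[0.04,-0.05,0.25,0,0,0.18,0.5],[0.055,-0.08,0.4,0,0,0.27,0.5],[0.055,-0.08,0.55,0,0,0.36,0.5],[0.055,-0.08,0.7,0,0,0.45,0.5],[0.055,-0.08,0.85,0,0,0.54,0.5],[0.055,-0.08,1,0,0,0.577,0.5],[0.055,-0.08,1,0,0,0.577,0.5]],
])

```text
time: 19.65
position: [0.4908, -0.3505, 0.1476]
tool_rot: [-1.478, -2.768, -0.004]
ft_force: [0.6, -0.6, -0.2]
grip_width: 0.748
grip_force: 0.0
```

```bash
python3 - <<'E'
from h import *
st(); to((.491,-.3534,.0735),np.radians(33.6))
E
```

```text
t 19.65 p [ 0.4908 -0.3505  0.1476] rot [-1.478 -2.768 -0.004] F [ 0.6 -0.6 -0.2] w 0.748 g 0.0
shift [-0.028 -0.015  0.741]
turn [ 0.    -0.003  0.002]
```

Call:
play_rows([
  [[-0.03,-0.015,0.35,0,0,0,0.5],[-0.03,-0.015,0.6,0,0,0,0.5],[-0.03,-0.015,0.7,0,0,0,0.5],[-0.03,-0.015,0.74,0,0,0,0.5],[-0.03,-0.015,0.74,0,0,0,-1],[-0.03,-0.015,0.74,0,0,0,-1],[-0.03,-0.015,0.74,0,0,0,-1],[-0.03,-0.015,0.74,0,0,0,-1]],
])

```text
time: 20.45
position: [0.4925, -0.3577, 0.0771]
tool_rot: [1.482, 2.767, 0.001]
ft_force: [-0.8, 0.9, 6.1]
grip_width: 0.476
grip_force: 2.8
```

Call:
play_rows([
  [[0,0,0,0,0,0,-1],[0,0,0,0,0,0,-1]],
])

```text
time: 20.65
position: [0.4921, -0.3585, 0.0772]
tool_rot: [1.482, 2.766, -0.001]
ft_force: [-1.6, -0.7, 6.5]
grip_width: 0.292
grip_force: 3.2
```

```bash
python3 - <<'E'
from h import *
s=st(); b,_=snap('side','s14'); a,_=snap('top','t14')
cv2.imwrite('pics/c14.png',np.hstack([cv2.resize(b[220:320,170:290],(480,400),interpolation=cv2.INTER_CUBIC),cv2.resize(a[215:315,300:380],(320,400),interpolation=cv2.INTER_CUBIC)]))
E
```

```text
t 20.65 p [ 0.4921 -0.3585  0.0772] rot [ 1.482e+00  2.766e+00 -1.000e-03] F [-1.6 -0.7  6.5] w 0.292 g 3.2
```

View pics/c14.png

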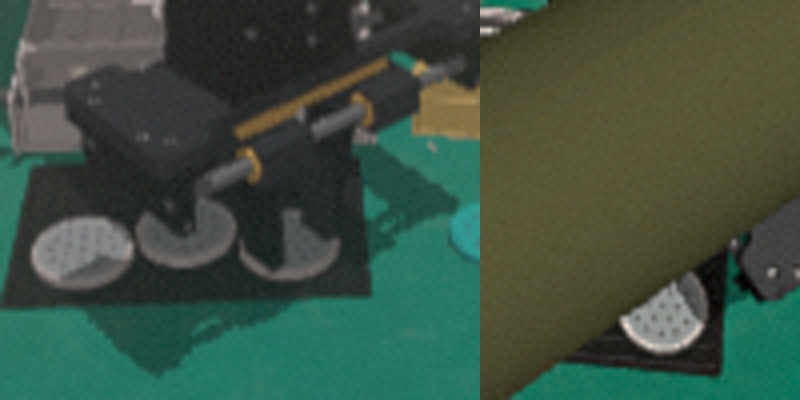

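The view shows the fingers closed over the disc tops, at TCP z ≈ 0.077, without gripping one. I'll open, lift and relook.

Call:
play_rows([
  [[0,0,-0.2,0,0,0,-1],[0,0,-0.6,0,0,0,0.5],[0,0,-1,0,0,0,0.5],[0,0,-1,0,0,0,0.5],[0,0,-1,0,0,0,0.5],[0,0,-1,0,0,0,0.5]],
])

```text
time: 21.35
position: [0.4912, -0.3564, 0.1744]
tool_rot: [-1.482, -2.768, -0.001]
ft_force: [0.7, 0.7, 0.8]
grip_width: 0.477
grip_force: 0.0
```

```bash
python3 - <<'E'
from h import *
s=st(); b,k=snap('side','s15'); a,kt=snap('wrist','w15')
cv2.imwrite('pics/c15.png',np.hstack([cv2.resize(b[220:320,170:290],(360,300),interpolation=cv2.INTER_CUBIC),cv2.resize(a,(400,300),interpolation=cv2.INTER_CUBIC)]))
E
```

```text
t 21.35 p [ 0.4912 -0.3564  0.1744] rot [-1.482e+00 -2.768e+00 -1.000e-03] F [0.7 0.7 0.8] w 0.477 g 0.0
```

View pics/c15.png

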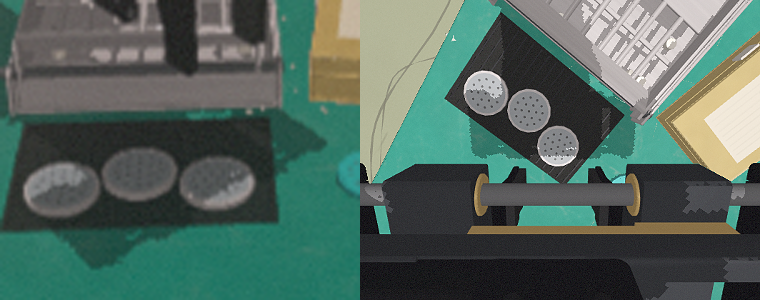

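I've now viewed 15 pictures, one over the limit of 14, so I'll work from numbers only. The discs are still side by side; from that last view I'll recompute them.

```bash
cat > d.py <<'E'
from h import *
def discs(n='wrist',reg=None,im=None,k=None):
    if im is None: k=cam(n); im=ctrl.get_image(n)[:,:,::-1].copy()
    g=cv2.cvtColor(im,cv2.COLOR_BGR2GRAY); out=[]
    f,cx,cy,R,o=k; r=.024*f/ (o[2]-.007)*(1.0)
    c=cv2.HoughCircles(cv2.GaussianBlur(g,(5,5),0),cv2.HOUGH_GRADIENT,1.2,int(1.5*r),param1=100,param2=16,minRadius=int(.82*r),maxRadius=int(1.2*r))
    for u,v,rr in (c[0] if c is not None else []):
        p=ray(n,u,v,.007,k)
        if reg is None or (reg[0]<p[0]<reg[1] and reg[2]<p[1]<reg[3]): out.append((np.round(p[:2],4).tolist(),round(float(rr),1),(int(u),int(v)),im[int(v)-2:int(v)+3,int(u)-2:int(u)+3].mean((0,1)).round().tolist()))
    print(n,round(r,1)); [print(o) for o in out]; return out
E
python3 - <<'E'
from d import *
k=cam('wrist'); 
for u,v in((277,204),(236.6,154),(176,129)): print(np.round(ray('wrist',u,v,.007,k),4))
discs(reg=(.3,.62,-.45,-.28))
E
```

```text
[ 0.4904 -0.353   0.007 ]
[ 0.4417 -0.337   0.007 ]
[ 0.3928 -0.3467  0.007 ]
wrist 30.4
([0.4904, -0.3536], 29.3, (276, 204), [119.0, 117.0, 116.0])
([0.3924, -0.3481], 31.9, (174, 130), [117.0, 115.0, 113.0])
([0.4408, -0.3367], 29.9, (235, 153), [125.0, 123.0, 122.0])
([0.5921, -0.3678], 35.3, (365, 281), [93.0, 91.0, 93.0])
([0.5749, -0.2852], 27.4, (411, 192), [153.0, 172.0, 81.0])
([0.4538, -0.289], 35.3, (283, 109), [38.0, 38.0, 38.0])
([0.3271, -0.3873], 35.3, (75, 125), [155.0, 183.0, 181.0])
([0.5016, -0.304], 35.3, (323, 161), [38.0, 38.0, 38.0])
([0.4204, -0.3859], 27.4, (181, 190), [104.0, 118.0, 49.0])
```

Call:
play_rows([
  [[0,0,0,0,0,0.078,0.29],[0,0,0,0,0,0.078,0.29],[0,0,0,0,0,0.078,0.29]],
])

```text
time: 21.8
position: [0.4913, -0.3569, 0.1747]
tool_rot: [-1.646, -2.675, 0.001]
ft_force: [0.2, -0.5, -0.4]
grip_width: 0.647
grip_force: 0.0
```

```bash
python3 - <<'E'
from h import *
s=st(); to((.4905,-.3533,.0735),np.radians(26.6))
E
```

```text
t 21.8 p [ 0.4913 -0.3569  0.1747] rot [-1.646e+00 -2.675e+00  1.000e-03] F [ 0.2 -0.5 -0.4] w 0.647 g 0.0
shift [0.035 0.01  1.012]
turn [-0.001 -0.     0.002]
```

Call:
play_rows([
  [[0.035,0.01,0.4,0,0,0,0.29],[0.035,0.01,0.8,0,0,0,0.29],[0.035,0.01,0.9,0,0,0,0.29],[0.035,0.01,0.95,0,0,0,0.29],[0.035,0.01,0.95,0,0,0,0.29],[0.035,0.01,0.95,0,0,0,0.29]],
])

```text
time: 22.4
position: [0.4917, -0.3544, 0.082]
tool_rot: [1.648, 2.671, -0.0]
ft_force: [-0.4, 0.1, -0.2]
grip_width: 0.643
grip_force: 0.0
```

```bash
python3 - <<'E'
from h import *
s=st(); to((.4905,-.3533,.0735),np.radians(26.6))
E
```

```text
t 22.4 p [ 0.4917 -0.3544  0.082 ] rot [ 1.648  2.671 -0.   ] F [-0.4  0.1 -0.2] w 0.643 g 0.0
shift [ 0.015 -0.006  0.085]
turn [0.001 0.002 0.001]
```

Call:
play_rows([
  [[0.01,0,0.04,0,0,0,0.29],[0.01,0,0.07,0,0,0,0.29],[0.01,0,0.07,0,0,0,0.29]],
])

```text
time: 22.7
position: [0.4906, -0.3524, 0.0733]
tool_rot: [1.649, 2.673, 0.0]
ft_force: [0.4, 0.6, 0.4]
grip_width: 0.644
grip_force: 0.1
```

Call:
play_rows([
  [[0,0,0,0,0,0,0],[0,0,0,0,0,0,-0.1],[0,0,0,0,0,0,-1],[0,0,0,0,0,0,-1],[0,0,0,0,0,0,-1]],
], squeeze=25)

```text
time: 23.2
position: [0.4904, -0.3525, 0.0733]
tool_rot: [1.65, 2.673, 0.0]
ft_force: [0.1, 0.6, 1.3]
grip_width: 0.53
grip_force: 25.0
```

Call:
play_rows([
  [[0,0,-0.3,0,0,0,-1],[0,0,-0.7,0,0,0,-1],[0,0,-1,0,0,0.08,-1],[0,0,-1,0,0,0.16,-1],[0,0,-1,0,0,0.24,-1],[0,0,-1,0,0,0.318,-1],[0,0,-1,0,0,0.318,-1]],
])

```text
time: 23.9
position: [0.4904, -0.3523, 0.173]
tool_rot: [-2.26, -2.182, 0.001]
ft_force: [-0.4, 0.6, -1.2]
grip_width: 0.531
grip_force: 25.0
```

Call:
play_rows([
  [[0.4,0.04,-0.1,0,0,0,-1],[0.8,0.08,-0.2,0,0,0,-1],[1,0.085,-0.2,0,0,0,-1]],
])

```text
time: 24.2
position: [0.5038, -0.2498, 0.1937]
tool_rot: [-2.252, -2.19, -0.003]
ft_force: [1.1, -0.5, -0.4]
grip_width: 0.535
grip_force: 25.0
```

Call:
play_rows([
  [[0.4,0.04,0,0,0,0,-1],[0.8,0.08,0,0,0,0,-1],[1,0.085,0,0,0,0,-1]],
])

```text
time: 24.5
position: [0.5151, -0.1491, 0.1929]
tool_rot: [-2.25, -2.19, -0.003]
ft_force: [0.1, -0.3, -1.1]
grip_width: 0.532
grip_force: 25.0
```

Call:
play_rows([
  [[0.4,0.04,0,0,0,0,-1],[0.8,0.08,0,0,0,0,-1],[1,0.085,0,0,0,0,-1]],
])

```text
time: 24.8
position: [0.5268, -0.0493, 0.1931]
tool_rot: [-2.25, -2.191, -0.002]
ft_force: [0.6, -0.2, -0.5]
grip_width: 0.534
grip_force: 25.0
```

Call:
play_rows([
  [[0.4,0.04,0,0,0,0,-1],[0.8,0.08,0,0,0,0,-1],[1,0.085,0,0,0,0,-1],[1,0.085,0,0,0,0,-1]],
])

```text
time: 25.2
position: [0.5383, 0.0503, 0.1929]
tool_rot: [-2.249, -2.193, -0.0]
ft_force: [0.7, -0.6, -0.8]
grip_width: 0.534
grip_force: 25.0
```

```bash
python3 - <<'E'
from h import *
s=st(); to((.5385,.0664,.0745),np.radians(-1.9))
E
```

```text
t 25.2 p [0.5383 0.0503 0.1929] rot [-2.249 -2.193 -0.   ] F [ 0.7 -0.6 -0.8] w 0.534 g 25.0
shift [ 1.600e-01 -1.000e-03  1.184e+00]
turn [-0.    -0.     0.005]
```

Call:
play_rows([
  [[0.1,0,0.3,0,0,0,-1],[0.16,0,0.6,0,0,0,-1],[0.16,0,0.9,0,0,0,-1],[0.16,0,0.95,0,0,0,-1],[0.16,0,0.95,0,0,0,-1]],
])

```text
time: 25.7
position: [0.5384, 0.0604, 0.0981]
tool_rot: [2.261, 2.181, -0.003]
ft_force: [0.7, 0.6, 0.9]
grip_width: 0.536
grip_force: 25.0
```

Call:
play_rows([
  [[0,0,0.1,0,0,0,-1],[0,0,0.19,0,0,0,-1],[0,0,0.23,0,0,0,-1],[0,0,0.23,0,0,0,-1]],
])

```text
time: 26.1
position: [0.5386, 0.0621, 0.0749]
tool_rot: [-2.259, -2.183, 0.001]
ft_force: [-0.1, -0.1, -0.8]
grip_width: 0.538
grip_force: 25.0
```

Call:
play_rows([
  [[0.03,0,0,0,0,0,-1],[0.03,0,0,0,0,0,0.2],[0.03,0,0,0,0,0,0.3],[0.03,0,0,0,0,0,0.3],[0.03,0,-0.4,0,0,0,0.3],[0.03,0,-0.8,0,0,0,0.3],[0.03,0,-1,0,0,0,0.3],[0.03,0,-1,0,0,0,0.3]],
])

```text
time: 26.9
position: [0.5409, 0.0651, 0.1783]
tool_rot: [2.258, 2.181, 0.009]
ft_force: [0.5, 0.7, -0.7]
grip_width: 0.647
grip_force: 0.0
```

```bash
python3 - <<'E'
from d import *
s=st(); k=cam('wrist'); im=ctrl.get_image('wrist')[:,:,::-1].copy()
discs('wrist',(.37,.62,-.04,.13),im,k)
m=(im.min(2)>135).astype(np.uint8); 
E
```

```text
t 26.9 p [0.5409 0.0651 0.1783] rot [2.258 2.181 0.009] F [ 0.5  0.7 -0.7] w 0.647 g 0.0
wrist 29.9
([0.5426, 0.0628], 33.0, (276, 209), [105.0, 104.0, 102.0])
([0.4785, 0.0692], 29.0, (198, 204), [144.0, 146.0, 149.0])
([0.4346, 0.0748], 34.3, (144, 199), [115.0, 116.0, 118.0])
([0.4504, 0.0122], 31.7, (172, 269), [71.0, 70.0, 71.0])
([0.5864, 0.0714], 31.7, (329, 197), [122.0, 123.0, 127.0])
([0.5537, 0.1069], 33.0, (288, 155), [84.0, 96.0, 40.0])
([0.5125, -0.0119], 25.0, (245, 292), [150.0, 151.0, 154.0])
```

Call:
play_rows([
  [[-0.4,-0.1,-0.1,0,0,0,0.3],[-0.8,-0.25,-0.2,0,0,0,0.3],[-1,-0.34,-0.2,0,0,0,0.3]],
])

```text
time: 27.25
position: [0.5001, -0.0374, 0.1949]
tool_rot: [2.263, 2.179, -0.002]
ft_force: [0.4, -0.4, 0.5]
grip_width: 0.645
grip_force: 0.0
```

Call:
play_rows([
  [[-0.4,-0.1,0,0,0,0,0.3],[-0.8,-0.25,0,0,0,0,0.3],[-1,-0.34,0,0,0,0,0.3]],
])

```text
time: 27.55
position: [0.4618, -0.1355, 0.1942]
tool_rot: [-2.263, -2.177, 0.002]
ft_force: [-1.0, -0.6, 0.7]
grip_width: 0.649
grip_force: 0.0
```

Call:
play_rows([
  [[-0.4,-0.1,0,0,0,0,0.3],[-0.8,-0.25,0,0,0,0,0.3],[-1,-0.34,0,0,0,0,0.3]],
])

```text
time: 27.85
position: [0.4247, -0.2337, 0.1946]
tool_rot: [-2.263, -2.179, 0.001]
ft_force: [0.1, -0.1, 0.1]
grip_width: 0.649
grip_force: 0.0
```

Call:
play_rows([
  [[-0.4,-0.1,0,0,0,0.09,0.3],[-0.8,-0.25,0,0,0,0.18,0.3],[-1,-0.34,0,0,0,0.27,0.3],[-1,-0.34,0,0,0,0.323,0.3],[-1,-0.34,0,0,0,0.323,0.3],[-1,-0.34,0,0,0,0.323,0.3]],
])

```text
time: 28.45
position: [0.3894, -0.329, 0.1945]
tool_rot: [-2.731, -1.55, 0.001]
ft_force: [0.4, 0.9, -0.6]
grip_width: 0.649
grip_force: 0.0
```

```bash
python3 - <<'E'
from d import *
s=st(); discs('wrist',(.34,.52,-.40,-.30)); to((.392,-.3477,.0825),np.radians(-31))
E
```

```text
t 28.45 p [ 0.3894 -0.329   0.1945] rot [-2.731e+00 -1.550e+00  1.000e-03] F [ 0.4  0.9 -0.6] w 0.649 g 0.0
wrist 28.2
([0.4402, -0.3329], 26.8, (329, 175), [126.0, 123.0, 122.0])
([0.3942, -0.3465], 26.7, (291, 215), [125.0, 123.0, 122.0])
([0.461, -0.3031], 32.2, (334, 132), [54.0, 55.0, 56.0])
([0.5087, -0.3028], 29.6, (385, 101), [56.0, 57.0, 57.0])
([0.4552, -0.3972], 28.3, (378, 228), [151.0, 170.0, 81.0])
shift [-0.15   0.118  1.121]
turn [-0.001 -0.     0.002]
```

Call:
play_rows([
  [[-0.1,0.1,0.3,0,0,0,0.29],[-0.145,0.125,0.6,0,0,0,0.29],[-0.145,0.125,0.9,0,0,0,0.29],[-0.145,0.125,1,0,0,0,0.29],[-0.145,0.125,1,0,0,0,0.29],[-0.145,0.125,1,0,0,0,0.29]],
])

```text
time: 29.1
position: [0.3931, -0.349, 0.0962]
tool_rot: [2.733, 1.547, 0.001]
ft_force: [0.2, 0.3, 0.2]
grip_width: 0.644
grip_force: 0.0
```

```bash
python3 - <<'E'
from d import *
s=st(); to((.393,-.3473,.0733),np.radians(-31))
E
```

```text
t 29.1 p [ 0.3931 -0.349   0.0962] rot [2.733e+00 1.547e+00 1.000e-03] F [0.2 0.3 0.2] w 0.644 g 0.0
shift [ 0.014 -0.01   0.229]
turn [ 0.001 -0.     0.   ]
```

Call:
play_rows([
  [[0.01,-0.01,0.1,0,0,0,0.29],[0.01,-0.01,0.18,0,0,0,0.29],[0.01,-0.01,0.22,0,0,0,0.29],[0.01,-0.01,0.22,0,0,0,0.29],[0.01,-0.01,0.22,0,0,0,0.29]],
])

```text
time: 29.6
position: [0.392, -0.3476, 0.0733]
tool_rot: [-2.735, -1.546, -0.0]
ft_force: [0.6, -0.7, 0.1]
grip_width: 0.644
grip_force: 0.0
```

Call:
play_rows([
  [[0,0,0,0,0,0,0],[0,0,0,0,0,0,-0.1],[0,0,0,0,0,0,-1],[0,0,0,0,0,0,-1],[0,0,0,0,0,0,-1]],
])

```text
time: 30.1
position: [0.3922, -0.3477, 0.0735]
tool_rot: [2.735, 1.545, 0.0]
ft_force: [-0.8, 1.2, 0.8]
grip_width: 0.533
grip_force: 25.0
```

Call:
play_rows([
  [[0,0,-0.3,0,0,0,-1],[0,0,-0.7,0,0,0,-1],[0,0,-1,0,0,-0.08,-1],[0,0,-1,0,0,-0.16,-1],[0,0,-1,0,0,-0.24,-1],[0,0,-1,0,0,-0.32,-1],[0,0,-1,0,0,-0.323,-1]],
])

```text
time: 30.8
position: [0.3919, -0.3472, 0.1732]
tool_rot: [-2.259, -2.183, -0.001]
ft_force: [0.4, 0.1, 0.3]
grip_width: 0.531
grip_force: 25.0
```

Call:
play_rows([
  [[0.4,0.08,-0.1,0,0,0,-1],[0.8,0.16,-0.2,0,0,0,-1],[1,0.2,-0.2,0,0,0,-1]],
])

```text
time: 31.1
position: [0.4165, -0.2454, 0.1937]
tool_rot: [-2.26, -2.182, -0.004]
ft_force: [-0.3, -0.6, 0.1]
grip_width: 0.531
grip_force: 25.0
```

Call:
play_rows([
  [[0.4,0.08,0,0,0,0,-1],[0.8,0.16,0,0,0,0,-1],[1,0.2,0,0,0,0,-1]],
])

```text
time: 31.4
position: [0.4394, -0.1452, 0.193]
tool_rot: [-2.258, -2.182, -0.002]
ft_force: [-0.5, -0.7, -1.2]
grip_width: 0.534
grip_force: 25.0
```

Call:
play_rows([
  [[0.4,0,0,0,0,0,-1],[0.8,0,0,0,0,0,-1],[1,0,0,0,0,0,-1]],
])

```text
time: 31.7
position: [0.442, -0.0456, 0.1929]
tool_rot: [-2.258, -2.182, -0.001]
ft_force: [-0.3, 0.8, -0.0]
grip_width: 0.53
grip_force: 25.0
```

Call:
play_rows([
  [[0.4,0,0,0,0,0,-1],[0.8,0,0,0,0,0,-1],[1,0,0,0,0,0,-1],[1,0,0,0,0,0,-1],[1,0,0,0,0,0,-1]],
])

```text
time: 32.2
position: [0.4456, 0.0505, 0.1929]
tool_rot: [2.261, 2.181, -0.002]
ft_force: [0.2, -0.1, -1.2]
grip_width: 0.532
grip_force: 25.0
```

```bash
python3 - <<'E'
from d import *
s=st(); to((.4415,.068,.0743),np.radians(-1.9))
E
```

```text
t 32.2 p [0.4456 0.0505 0.1929] rot [ 2.261e+00  2.181e+00 -2.000e-03] F [ 0.2 -0.1 -1.2] w 0.532 g 25.0
shift [ 0.174 -0.047  1.186]
turn [-0.     0.001 -0.002]
```

Call:
play_rows([
  [[0.1,-0.03,0.3,0,0,0,-1],[0.17,-0.045,0.6,0,0,0,-1],[0.17,-0.045,0.9,0,0,0,-1],[0.17,-0.045,0.95,0,0,0,-1],[0.17,-0.045,0.95,0,0,0,-1],[0.17,-0.045,0.95,0,0,0,-1]],
])

```text
time: 32.8
position: [0.443, 0.0674, 0.0995]
tool_rot: [2.261, 2.18, 0.003]
ft_force: [0.5, 0.7, 0.1]
grip_width: 0.53
grip_force: 25.0
```

Call:
play_rows([
  [[0,0,0.1,0,0,0,-1],[0,0,0.19,0,0,0,-1],[0,0,0.23,0,0,0,-1],[0,0,0.23,0,0,0,-1],[0,0,0.23,0,0,0,-1]],
])

```text
time: 33.3
position: [0.4419, 0.068, 0.0752]
tool_rot: [2.26, 2.183, -0.0]
ft_force: [0.0, 0.6, 0.0]
grip_width: 0.532
grip_force: 25.0
```

Call:
play_rows([
  [[0,0,0,0,0,0,0.2],[0,0,0,0,0,0,0.3],[0,0,0,0,0,0,0.3],[0,0,-0.4,0,0,0,0.3],[0,0,-0.8,0,0,0,0.3],[0,0,-1,0,0,0,0.3]],
])

```text
time: 33.9
position: [0.4434, 0.0681, 0.1784]
tool_rot: [2.259, 2.181, 0.007]
ft_force: [0.6, 1.2, 0.1]
grip_width: 0.647
grip_force: 0.0
```

Call:
play_rows([
  [[-0.4,0.01,-0.1,0,0,0,0.3],[-0.8,0.02,-0.2,0,0,0,0.3],[-1,0.03,-0.2,0,0,0,0.3]],
])

```text
time: 34.2
position: [0.4421, -0.0351, 0.1969]
tool_rot: [2.262, 2.178, 0.005]
ft_force: [1.6, 1.0, -0.1]
grip_width: 0.654
grip_force: 0.0
```

Call:
play_rows([
  [[-0.4,0.01,0,0,0,0,0.4],[-0.8,0.02,0,0,0,0,0.4],[-1,0.03,0,0,0,0,0.4]],
])

```text
time: 34.5
position: [0.4405, -0.1356, 0.1957]
tool_rot: [2.263, 2.177, 0.001]
ft_force: [0.1, 0.0, 0.2]
grip_width: 0.696
grip_force: 0.0
```

Call:
play_rows([
  [[-0.4,0.01,0,0,0,0,0.4],[-0.8,0.02,0,0,0,0,0.4],[-1,0.03,0,0,0,0,0.4]],
])

```text
time: 34.8
position: [0.4399, -0.2357, 0.1959]
tool_rot: [2.262, 2.177, -0.0]
ft_force: [0.2, 0.5, -0.3]
grip_width: 0.699
grip_force: 0.0
```

Call:
play_rows([
  [[-0.4,0.01,0,0,0,0,0.4],[-0.8,0.02,0,0,0,0,0.4],[-1,0.03,0,0,0,0,0.4],[-1,0.03,0,0,0,0,0.4],[-1,0.03,0,0,0,0,0.4]],
])

```text
time: 35.3
position: [0.4399, -0.3319, 0.195]
tool_rot: [-2.26, -2.181, 0.0]
ft_force: [-0.0, 1.3, 0.8]
grip_width: 0.701
grip_force: 0.0
```

```bash
python3 - <<'E'
from d import *
s=st(); discs('wrist',(.36,.54,-.40,-.30)); to((.4413,-.337,.0733),np.radians(-1.9))
E
```

```text
t 35.3 p [ 0.4399 -0.3319  0.195 ] rot [-2.26  -2.181  0.   ] F [-0.   1.3  0.8] w 0.701 g 0.0
wrist 28.2
([0.4385, -0.3324], 26.2, (274, 202), [115.0, 114.0, 112.0])
shift [-0.061  0.013  1.217]
turn [-0.    -0.001 -0.   ]
```

Call:
play_rows([
  [[-0.05,0.01,0.4,0,0,0,0.4],[-0.05,0.01,0.8,0,0,0,0.4],[-0.05,0.01,1,0,0,0,0.4],[-0.05,0.01,1,0,0,0,0.4],[-0.05,0.01,1,0,0,0,0.4]],
])

```text
time: 35.85
position: [0.4417, -0.3361, 0.0959]
tool_rot: [2.258, 2.185, 0.001]
ft_force: [-0.6, 0.3, -0.4]
grip_width: 0.699
grip_force: 0.0
```

Call:
play_rows([
  [[0,0,0.1,0,0,0,0.4],[0,0,0.18,0,0,0,0.4],[0,0,0.213,0,0,0,0.4],[0,0,0.213,0,0,0,0.4],[0,0,0.213,0,0,0,0.4]],
])

```text
time: 36.35
position: [0.4409, -0.3373, 0.0741]
tool_rot: [2.26, 2.182, 0.0]
ft_force: [-0.1, 0.1, 0.0]
grip_width: 0.702
grip_force: 0.0
```

Call:
play_rows([
  [[0,0,0,0,0,0,0],[0,0,0,0,0,0,-0.1],[0,0,0,0,0,0,-1],[0,0,0,0,0,0,-1],[0,0,0,0,0,0,-1],[0,0,0,0,0,0,-1]],
])

```text
time: 36.95
position: [0.441, -0.3373, 0.0741]
tool_rot: [2.259, 2.182, 0.0]
ft_force: [-0.9, 0.2, 1.3]
grip_width: 0.53
grip_force: 25.0
```

Call:
play_rows([
  [[0,0,-0.3,0,0,0,-1],[0,0,-0.7,0,0,0,-1],[0,0,-1,0,0,0,-1],[0,0,-1,0,0,0,-1]],
])

```text
time: 37.35
position: [0.4427, -0.3389, 0.1777]
tool_rot: [2.255, 2.178, 0.004]
ft_force: [-0.1, -0.2, -0.9]
grip_width: 0.53
grip_force: 25.0
```

Call:
play_rows([
  [[0.4,0.1,-0.1,0,0,0,-1],[0.8,0.2,-0.2,0,0,0,-1],[1,0.28,-0.2,0,0,0,-1]],
])

```text
time: 37.65
position: [0.4734, -0.2345, 0.1937]
tool_rot: [-2.255, -2.185, -0.004]
ft_force: [0.4, 0.0, -0.4]
grip_width: 0.533
grip_force: 25.0
```

Call:
play_rows([
  [[0.4,0.1,0,0,0,0,-1],[0.8,0.2,0,0,0,0,-1],[1,0.28,0,0,0,0,-1]],
])

```text
time: 37.95
position: [0.5041, -0.1346, 0.1927]
tool_rot: [-2.252, -2.186, -0.001]
ft_force: [-0.1, -0.0, -1.8]
grip_width: 0.529
grip_force: 25.0
```

Call:
play_rows([
  [[0.4,0.1,0,0,0,0,-1],[0.8,0.2,0,0,0,0,-1],[1,0.28,0,0,0,0,-1]],
])

```text
time: 38.25
position: [0.5353, -0.0356, 0.1928]
tool_rot: [-2.252, -2.187, -0.0]
ft_force: [0.1, 0.2, -0.2]
grip_width: 0.532
grip_force: 25.0
```

Call:
play_rows([
  [[0.2,0,0,0,0,0,-1],[0.43,0,0,0,0,0,-1],[0.43,0,0,0,0,0,-1],[0.43,0,0,0,0,0,-1]],
])

```text
time: 38.65
position: [0.5364, 0.0022, 0.1933]
tool_rot: [2.259, 2.183, -0.002]
ft_force: [0.6, -0.5, -0.2]
grip_width: 0.529
grip_force: 25.0
```

```bash
python3 - <<'E'
from d import *
s=st(); to((.5365,.0034,.0743),np.radians(-1.9))
E
```

```text
t 38.65 p [0.5364 0.0022 0.1933] rot [ 2.259e+00  2.183e+00 -2.000e-03] F [ 0.6 -0.5 -0.2] w 0.529 g 25.0
shift [1.30e-02 1.00e-03 1.19e+00]
turn [-0.001  0.001 -0.001]
```

Call:
play_rows([
  [[0.01,0,0.4,0,0,0,-1],[0.01,0,0.8,0,0,0,-1],[0.01,0,0.95,0,0,0,-1],[0.01,0,0.95,0,0,0,-1],[0.01,0,0.95,0,0,0,-1]],
])

```text
time: 39.15
position: [0.5376, 0.0025, 0.1]
tool_rot: [2.26, 2.18, 0.001]
ft_force: [0.0, 0.5, -0.5]
grip_width: 0.528
grip_force: 25.0
```

Call:
play_rows([
  [[0,0,0.1,0,0,0,-1],[0,0,0.19,0,0,0,-1],[0,0,0.23,0,0,0,-1],[0,0,0.23,0,0,0,-1],[0,0,0.23,0,0,0,-1]],
])

```text
time: 39.65
position: [0.5368, 0.0037, 0.076]
tool_rot: [2.259, 2.183, -0.0]
ft_force: [-0.2, 0.3, -0.8]
grip_width: 0.531
grip_force: 25.0
```

Call:
play_rows([
  [[0,0,0,0,0,0,0.2],[0,0,0,0,0,0,0.3],[0,0,0,0,0,0,0.3],[0,0,-0.4,0,0,0,0.3],[0,0,-0.8,0,0,0,0.3],[0,0,-1,0,0,0,0.3]],
])

```text
time: 40.25
position: [0.5382, 0.0033, 0.179]
tool_rot: [2.259, 2.18, 0.005]
ft_force: [1.0, -0.5, -0.3]
grip_width: 0.649
grip_force: 0.0
```

Call:
play_rows([
  [[0.4,0.2,-0.3,0,0,0,0.3],[0.8,0.4,-0.6,0,0,0,0.3],[1,0.4,-1,0,0,0,0.3]],
])

```text
time: 40.55
position: [0.5802, 0.1051, 0.2746]
tool_rot: [-2.256, -2.185, 0.002]
ft_force: [0.9, -0.3, -0.5]
grip_width: 0.648
grip_force: 0.0
```

Call:
play_rows([
  [[0.4,0,0,0,0,0,0.3],[0.8,0,0,0,0,0,0.3],[1,0,0,0,0,0,0.3]],
])

```text
time: 40.85
position: [0.583, 0.2065, 0.2748]
tool_rot: [-2.253, -2.188, -0.002]
ft_force: [-0.3, 0.4, 0.2]
grip_width: 0.653
grip_force: 0.0
```

Call:
play_rows([
  [[0.4,0,0,0,0,0,0.3],[0.8,0,0,0,0,0,0.3],[1,0,0,0,0,0,0.3],[1,0,0,0,0,0,0.3]],
])

```text
time: 41.25
position: [0.5862, 0.3049, 0.2738]
tool_rot: [-2.254, -2.188, 0.002]
ft_force: [-0.2, 0.3, 0.1]
grip_width: 0.652
grip_force: 0.0
```

```bash
python3 - <<'E'
from d import *
s=st(); k=cam('top'); im,_=snap('top','fin')
discs('top',(.37,.62,-.06,.13),im,k); discs('top',(.3,.75,-.6,-.29),im,k)
i0=cv2.imread('pics/top0_raw.png'); d=cv2.absdiff(im,i0).max(2)
print('timer/bottle diff',[ (d[a:b,c:e]>40).sum() for a,b,c,e in((132,168,338,374),(95,150,255,298))])
E
```

```text
t 41.25 p [0.5862 0.3049 0.2738] rot [-2.254e+00 -2.188e+00  2.000e-03] F [-0.2  0.3  0.1] w 0.652 g 0.0
top 11.1
([0.5371, 0.0596], 12.2, (157, 220), [120.0, 122.0, 120.0])
([0.4432, 0.0648], 10.9, (151, 263), [120.0, 124.0, 122.0])
([0.4572, -0.0087], 9.5, (186, 257), [168.0, 180.0, 186.0])
top 11.1
([0.5902, -0.3564], 10.8, (347, 199), [149.0, 163.0, 52.0])
([0.7435, -0.5603], 9.6, (435, 136), [161.0, 161.0, 192.0])
([0.6966, -0.5273], 9.5, (421, 155), [56.0, 70.0, 17.0])
timer/bottle diff [np.int64(0), np.int64(0)]
```

```bash
python3 - <<'E'
from h import *
k=cam('top'); im=cv2.imread('pics/fin_raw.png'); i0=cv2.imread('pics/top0_raw.png')
d=(cv2.absdiff(im,i0).max(2)>25).astype(np.uint8); d=cv2.morphologyEx(d,cv2.MORPH_OPEN,np.ones((3,3)))
N,_,S,C=cv2.connectedComponentsWithStats(d)
for i in range(1,N):
    if S[i,4]>30: print(S[i],np.round(ray('top',*C[i],.007,k),4), im[int(C[i][1]),int(C[i][0])])
E
```

```text
[146 209  22  10 138] [0.5496 0.0626 0.007 ] [125 125 122]
[178 211  10   4  37] [0.5549 0.0069 0.007 ] [132 135 133]
[238 214   7   6  33] [ 0.5494 -0.1233  0.007 ] [159 169 180]
[249 215   8   6  36] [ 0.5472 -0.1481  0.007 ] [163 169 175]
[171 216  22  10 176] [0.5369 0.008  0.007 ] [116 118 117]
[259 216   9   6  39] [ 0.5451 -0.1708  0.007 ] [128 135 143]
[279 218  19  16 162] [ 0.5302 -0.2239  0.007 ] [182 192 204]
[146 220  21  11 155] [0.5281 0.0626 0.007 ] [124 130 126]
[300 220   9   9  47] [ 0.5367 -0.2598  0.007 ] [171 178 190]
[175 227  13   6  59] [0.5179 0.0078 0.007 ] [129 132 130]
[211 228  17   9 118] [ 0.5133 -0.0755  0.007 ] [157 166 180]
[282 235  10  12  62] [ 0.4989 -0.2224  0.007 ] [89 94 99]
[273 241   8   6  37] [ 0.4903 -0.2006  0.007 ] [161 170 181]
[291 244   9   5  39] [ 0.4858 -0.2408  0.007 ] [172 180 193]
[273 253  25   9 132] [ 0.4619 -0.2191  0.007 ] [84 88 94]
[148 254   9   4  33] [0.4601 0.0656 0.007 ] [123 128 124]
[141 259  22   5  94] [0.4486 0.0652 0.007 ] [91 95 93]
[275 263  18   8 101] [ 0.4418 -0.2181  0.007 ] [100 104 110]
[140 264  22   6  95] [0.4364 0.0668 0.007 ] [124 128 125]
[142 270  16   6  65] [0.4244 0.0683 0.007 ] [117 120 119]
[290 270  10   9  51] [ 0.4257 -0.2414  0.007 ] [ 91  95 103]
[205 272  18   4  56] [ 0.4241 -0.0682  0.007 ] [ 90 111  33]
[278 274  11   6  41] [ 0.4195 -0.2165  0.007 ] [104 107 114]
[201 276  12   4  39] [ 0.4161 -0.0543  0.007 ] [132 142 149]
[273 282   7   8  44] [ 0.4016 -0.2013  0.007 ] [181 188 202]
[280 282  16   8  97] [ 0.4018 -0.2253  0.007 ] [169 177 190]
[270 291  11   8  49] [ 0.3834 -0.2005  0.007 ] [180 189 201]
```

Disc 3 sits close to the divider, so I'll check it from above with the wrist camera.

Call:
play_rows([
  [[-0.4,0,0,0,0,0,0.3],[-0.8,0,0,0,0,0,0.3],[-1,-0.1,0,0,0,0,0.3]],
])

```text
time: 41.6
position: [0.5747, 0.1932, 0.2752]
tool_rot: [2.268, 2.17, -0.002]
ft_force: [-0.8, 0.2, 0.2]
grip_width: 0.646
grip_force: 0.0
```

Call:
play_rows([
  [[-0.4,0,0,0,0,0,0.3],[-0.8,0,0,0,0,0,0.3],[-1,-0.1,0,0,0,0,0.3]],
])

```text
time: 41.9
position: [0.5601, 0.0939, 0.2751]
tool_rot: [2.269, 2.17, -0.002]
ft_force: [0.3, 0.2, -0.3]
grip_width: 0.65
grip_force: 0.0
```

Call:
play_rows([
  [[-0.4,-0.2,0.1,0,0,0,0.3],[-0.8,-0.2,0.2,0,0,0,0.3],[-0.8,-0.2,0.4,0,0,0,0.3],[-0.8,-0.2,0.4,0,0,0,0.3],[-0.8,-0.2,0.4,0,0,0,0.3]],
])

```text
time: 42.4
position: [0.5369, 0.0218, 0.2349]
tool_rot: [-2.261, -2.18, 0.001]
ft_force: [0.7, 0.9, -0.3]
grip_width: 0.648
grip_force: 0.0
```

```bash
python3 - <<'E'
from d import *
s=st(); k=cam('wrist'); im,_=snap('wrist','w20')
discs('wrist',(.40,.6,-.05,.12),im,k)
# grey profile along world y at x=.537 (through disc) and x=.537 rays at z=.014
f,cx,cy,R,o=k
def pr(p): c=R.T@(np.array(p)-o); return cx+f*c[0]/c[2],cy+f*c[1]/c[2]
g=cv2.cvtColor(im,cv2.COLOR_BGR2GRAY)
for x in (.537,.5,.574):
    print(x,[(int(1000*y),int(g[int(round(pr((x,y,.008))[1])),int(round(pr((x,y,.008))[0]))])) for y in np.arange(-.036,.11,.002) if 0<=pr((x,y,.008))[1]<419])
E
```

```text
t 42.4 p [0.5369 0.0218 0.2349] rot [-2.261e+00 -2.180e+00  1.000e-03] F [ 0.7  0.9 -0.3] w 0.648 g 0.0
wrist 24.6
([0.5373, 0.009], 23.0, (276, 204), [150.0, 149.0, 147.0])
([0.4452, 0.0729], 28.3, (178, 143), [98.0, 95.0, 94.0])
([0.5391, 0.0592], 27.0, (276, 154), [107.0, 105.0, 103.0])
([0.5053, 0.0764], 27.0, (240, 137), [114.0, 115.0, 117.0])
([0.4295, -0.0034], 25.6, (171, 220), [154.0, 155.0, 157.0])
([0.4764, 0.0174], 23.0, (215, 198), [137.0, 139.0, 142.0])
([0.5843, 0.0746], 23.0, (323, 136), [144.0, 146.0, 150.0])
([0.5608, -0.0262], 23.0, (300, 237), [157.0, 158.0, 163.0])
0.537 [(-36, 109), (-33, 173), (-31, 193), (-29, 127), (-27, 112), (-25, 103), (-23, 216), (-21, 212), (-19, 213), (-17, 221), (-15, 76), (-13, 198), (-11, 164), (-9, 166), (-7, 148), (-5, 168), (-3, 167), (-1, 153), (0, 113), (2, 170), (4, 163), (6, 172), (8, 95), (10, 168), (12, 100), (14, 108), (16, 52), (18, 107), (20, 106), (22, 83), (24, 112), (26, 104), (28, 175), (30, 222), (32, 140), (34, 150), (36, 114), (38, 151), (40, 142), (42, 126), (44, 102), (46, 108), (48, 98), (50, 52), (52, 107), (54
[... 1228 characters left out ...]
, (-17, 87), (-15, 96), (-13, 97), (-11, 92), (-9, 93), (-7, 91), (-5, 111), (-3, 114), (-1, 110), (0, 142), (2, 141), (4, 145), (6, 71), (8, 74), (10, 101), (12, 103), (14, 105), (16, 107), (18, 127), (20, 136), (22, 136), (24, 125), (26, 148), (28, 142), (30, 148), (32, 141), (34, 118), (36, 144), (38, 124), (40, 237), (42, 241), (44, 153), (46, 153), (48, 147), (50, 152), (52, 146), (54, 149), (56, 155), (58, 146), (60, 150), (62, 145), (64, 147), (66, 145), (68, 152), (70, 145), (72, 148), (74, 149), (76, 150), (78, 150), (80, 143), (82, 235), (84, 225), (86, 223), (88, 219), (90, 222), (92, 222), (94, 232), (96, 194), (98, 208), (100, 63), (102, 113), (104, 111), (106, 112), (108, 110)]
```

Disc 3 is within a millimetre or two of the divider. I'll regrip it and shift it about 6 mm towards −y.

Call:
play_rows([
  [[-0.16,0,0.4,0,0,0,0.3],[-0.16,0,0.8,0,0,0,0.3],[-0.16,0,1,0,0,0,0.3],[-0.16,0,1,0,0,0,0.3]],
])

```text
time: 42.85
position: [0.5353, 0.0076, 0.1328]
tool_rot: [-2.257, -2.183, 0.007]
ft_force: [-0.4, -0.3, -0.2]
grip_width: 0.651
grip_force: 0.0
```

Call:
play_rows([
  [[0,0,0.3,0,0,0,0.3],[0,0,0.5,0,0,0,0.3],[0,0,0.59,0,0,0,0.3],[0,0,0.59,0,0,0,0.3],[0,0,0.59,0,0,0,0.3]],
])

```text
time: 43.35
position: [0.538, 0.0073, 0.0773]
tool_rot: [2.258, 2.182, 0.003]
ft_force: [0.4, -0.1, -0.5]
grip_width: 0.647
grip_force: 0.0
```

Call:
play_rows([
  [[0,0,0,0,0,0,0],[0,0,0,0,0,0,-0.1],[0,0,0,0,0,0,-1],[0,0,0,0,0,0,-1],[0,0,0,0,0,0,-1],[0,0,0,0,0,0,-1]],
])

```text
time: 43.95
position: [0.5374, 0.0068, 0.0786]
tool_rot: [-2.259, -2.181, -0.003]
ft_force: [-8.1, -0.4, 22.0]
grip_width: 0.439
grip_force: 26.4
```

Call:
play_rows([
  [[0,0,-0.1,0,0,0,0.3],[0,0,-0.3,0,0,0,0.3],[0,0,-0.4,0,0,0,0.3],[0,0,-0.4,0,0,0,0.3],[0,0,-0.4,0,0,0,0.3],[0,0,-0.4,0,0,0,0.3]],
])

```text
time: 44.55
position: [0.5363, 0.0073, 0.1151]
tool_rot: [-2.259, -2.182, 0.001]
ft_force: [-0.1, -0.5, -0.0]
grip_width: 0.646
grip_force: 0.0
```

Call:
play_rows([
  [[0,0,-0.6,0,0,0,0.3],[0,0,-1,0,0,0,0.3],[0,0,-1,0,0,0,0.3],[0,0,-1,0,0,0,0.3]],
])

```text
time: 44.95
position: [0.5372, 0.0074, 0.2164]
tool_rot: [2.259, 2.183, 0.003]
ft_force: [0.8, -0.7, -0.1]
grip_width: 0.648
grip_force: 0.0
```

```bash
python3 - <<'E'
from d import *
s=st(); k=cam('wrist'); im,_=snap('wrist','w21')
f,cx,cy,R,o=k
g=cv2.cvtColor(im,cv2.COLOR_BGR2GRAY)
def pr(p): c=R.T@(np.array(p)-o); return cx+f*c[0]/c[2],cy+f*c[1]/c[2]
# disc: rectified view of the floor plane z=.008 around bay, 1 mm/px
w=np.float32([(.49,.10),(.585,.10),(.585,-.04),(.49,-.04)]); src=np.float32([pr((a,b,.008)) for a,b in w])
H=cv2.getPerspectiveTransform(src,np.float32([(0,0),(190,0),(190,280),(0,280)])); q=cv2.warpPerspective(g,H,(190,280))
c=cv2.HoughCircles(cv2.GaussianBlur(q,(5,5),0),cv2.HOUGH_GRADIENT,1,60,param1=80,param2=12,minRadius=43,maxRadius=53)
for u,v,r in c[0]: print(round(.49+u/2000,4),round(.10-v/2000,4),r/2)
E
```

```text
t 44.95 p [0.5372 0.0074 0.2164] rot [2.259 2.183 0.003] F [ 0.8 -0.7 -0.1] w 0.648 g 0.0
0.5412 0.0082 24.0
0.5392 0.0642 24.0
```

Call:
play_rows([
  [[0,0.03,0.4,0,0,0,0.4],[0,0.03,0.8,0,0,0,0.4],[0,0.03,1,0,0,0,0.4],[0,0.03,1,0,0,0,0.4],[0,0.03,1,0,0,0,0.4]],
])

```text
time: 45.5
position: [0.5391, 0.0064, 0.115]
tool_rot: [-2.26, -2.181, 0.004]
ft_force: [-0.2, 0.3, -0.4]
grip_width: 0.698
grip_force: 0.0
```

Call:
play_rows([
  [[0,0,0.2,0,0,0,0.4],[0,0,0.35,0,0,0,0.4],[0,0,0.42,0,0,0,0.4],[0,0,0.42,0,0,0,0.4],[0,0,0.42,0,0,0,0.4]],
])

```text
time: 46.0
position: [0.5402, 0.0069, 0.0742]
tool_rot: [2.259, 2.182, 0.001]
ft_force: [0.0, 0.1, 0.3]
grip_width: 0.699
grip_force: 0.0
```

Call:
play_rows([
  [[0,0,0,0,0,0,0],[0,0,0,0,0,0,-0.1],[0,0,0,0,0,0,-1],[0,0,0,0,0,0,-1],[0,0,0,0,0,0,-1],[0,0,0,0,0,0,-1]],
])

```text
time: 46.6
position: [0.54, 0.0071, 0.0741]
tool_rot: [2.259, 2.183, 0.001]
ft_force: [-0.2, -0.1, 2.8]
grip_width: 0.532
grip_force: 25.0
```

Call:
play_rows([
  [[0,0,-0.2,0,0,0,-1],[-0.03,-0.03,-0.2,0,0,0,-1],[-0.045,-0.03,-0.2,0,0,0,-1],[-0.045,-0.03,-0.1,0,0,0,-1],[-0.045,-0.03,0,0,0,0,-1],[-0.045,-0.03,0,0,0,0,-1],[-0.045,-0.03,0,0,0,0,-1]],
])

```text
time: 47.3
position: [0.5364, 0.0026, 0.0732]
tool_rot: [-2.259, -2.182, 0.001]
ft_force: [-2.5, 0.2, 6.8]
grip_width: 0.537
grip_force: 30.0
```

Call:
play_rows([
  [[0,0,0,0,0,0,0.2],[0,0,0,0,0,0,0.3],[0,0,0,0,0,0,0.3],[0,0,-0.4,0,0,0,0.3],[0,0,-0.8,0,0,0,0.3],[0,0,-1,0,0,0,0.3]],
])

```text
time: 47.9
position: [0.5376, 0.0024, 0.1754]
tool_rot: [2.259, 2.181, 0.002]
ft_force: [0.7, 0.7, 0.4]
grip_width: 0.647
grip_force: 0.0
```

Call:
play_rows([
  [[0.4,0.2,-0.3,0,0,0,0.3],[0.8,0.4,-0.6,0,0,0,0.3],[1,0.4,-1,0,0,0,0.3]],
])

```text
time: 48.2
position: [0.5799, 0.1044, 0.2708]
tool_rot: [-2.255, -2.185, 0.005]
ft_force: [0.5, 0.8, -0.4]
grip_width: 0.652
grip_force: 0.0
```

Call:
play_rows([
  [[0.4,0,0,0,0,0,0.3],[0.8,0,0,0,0,0,0.3],[1,0,0,0,0,0,0.3]],
])

```text
time: 48.5
position: [0.5827, 0.2056, 0.2709]
tool_rot: [-2.252, -2.188, 0.001]
ft_force: [-1.0, 0.0, -0.5]
grip_width: 0.652
grip_force: 0.0
```

Call:
play_rows([
  [[0.4,0,0,0,0,0,0.3],[0.8,0,0,0,0,0,0.3],[1,0,0,0,0,0,0.3],[1,0,0,0,0,0,0.3]],
])

```text
time: 48.9
position: [0.586, 0.3036, 0.2708]
tool_rot: [-2.254, -2.188, 0.004]
ft_force: [0.1, -0.9, -0.2]
grip_width: 0.651
grip_force: 0.0
```

```bash
python3 - <<'E'
from h import *
st(); k=cam('top'); im,_=snap('top','fin2'); i0=cv2.imread('pics/top0_raw.png')
f,cx,cy,R,o=k
def pr(p): c=R.T@(np.array(p)-o); return cx+f*c[0]/c[2],cy+f*c[1]/c[2]
g=cv2.cvtColor(im,cv2.COLOR_BGR2GRAY)
w=[(.38,.11),(.6,.11),(.6,-.04),(.38,-.04)]; H=cv2.getPerspectiveTransform(np.float32([pr((a,b,.008)) for a,b in w]),np.float32([(0,0),(440,0),(440,300),(0,300)]))
q=cv2.warpPerspective(g,H,(440,300),flags=cv2.INTER_CUBIC)
c=cv2.HoughCircles(cv2.GaussianBlur(q,(7,7),0),cv2.HOUGH_GRADIENT,1,80,param1=60,param2=10,minRadius=43,maxRadius=53)
for u,v,r in c[0]: print(round(.38+u/2000,4),round(.11-v/2000,4),r/2,q[int(v)-20:int(v)+20,int(u)-20:int(u)+20].mean())
d=(cv2.absdiff(im,i0).max(2)>25); print(d[132:168,338:374].sum(),d[95:150,255:298].sum())
E
```

```text
t 48.9 p [0.586  0.3036 0.2708] rot [-2.254 -2.188  0.004] F [ 0.1 -0.9 -0.2] w 0.651 g 0.0
0.5388 0.0638 25.65 121.688125
0.5288 0.0023 24.5 124.28
0.4428 0.0708 26.2 121.679375
0.4752 -0.0042 25.1 171.135
0.4908 0.0782 25.1 171.475
0.4172 0.0308 21.75 169.328125
0.4768 0.0358 26.2 172.803125
0 0
```

```bash
python3 - <<'E'
from h import *
k=cam('top'); im=cv2.imread('pics/fin2_raw.png'); i0=cv2.imread('pics/fin_raw.png'); z=cv2.imread('pics/top0_raw.png')
d=(cv2.absdiff(im,z).max(2)>22).astype(np.uint8)[200:290,130:202]
g=cv2.cvtColor(im,cv2.COLOR_BGR2GRAY)
for a,b,c,e in((205,242,171,200),(205,242,140,171),(245,285,135,168)):
    s=d[a-200:b-200,c-130:e-130]; v,u=np.nonzero(s); print('cols',u.min()+c,u.max()+c,'rows',v.min()+a,v.max()+a,'ctr',np.round(ray('top',u.mean()+c,v.mean()+a,.008,k),4))
print(g[208:240:1,172:198:2])
E
```

```text
cols 173 195 rows 213 235 ctr [0.5285 0.0021 0.008 ]
cols 146 167 rows 209 230 ctr [0.5383 0.0625 0.008 ]
cols 140 162 rows 253 275 ctr [0.4414 0.066  0.008 ]
[[ 90 192 186 191 195 187 190 191 190 190 196 197 193]
 [ 93 192 121 119 120 120 141 162 167 162 189 190 193]
 [ 90 191 173 113 106 101  92 110 116 104 111 107 169]
 [ 94 191 192 178 178 181 177 176 175 173 176 172 188]
 [124 189 192 192 189 195 193 188 192 188 193 192 194]
 [151 189 189 191 192 191 173 184 189 188 190 190 195]
 [160 186 164 162 176 170 159 172 174 190 188 193 191]
 [181 188 136 124 153 132 137 140 153 154 142 158 193]
 [190 189 166 138 131 124 128 129 131 165 125 111 189]
 [192 191 173 130 126 127  98 127 125 146 156 175 189]
 [192 189 153 127 105 130 112 131 108 136 166 190 191]
 [190 174 132 124 123 126 127 129 124 130 151 187 192]
 [193 165 127  89 133 118 129 127 132 127 133 143 193]
 [191 151 128 121 131 104 128 119 128  97 129 128 187]
 [189 139 125 134 128 125 130 126 134 123 130 124 190]
 [191 135 120 127 116 130 128 130 132 126 128 139 187]
 [189 136 112 131 102 127 115 117 128 111 128 136 188]
 [192 130 129 131 121 132 123 126 130 117 132 121 193]
 [192 136 128 131 132 126 129 131 131 122 131 101 189]
 [191 142 127 126 128 116 118 128 131 129 139 105 192]
 [188 155 130 129 131 129 125 130 118 125 154 149 190]
 [191 159 130 129 127 127 131 128 128 128 162 179 192]
 [190 161 133 128 129 115 129  92 130 134 133 193 190]
 [187 137 140 125 129 105 126 116 126 132 107 194 170]
 [188 155 125 139 132 123 131 128 151 110 114 192 168]
 [188 182 173 162 135 132 129 139 159 100 153 186 157]
 [185 188 190 153 143 158 159 132 142 175 184 190 153]
 [189 190 192 187 178 133 131 173 178 188 191 192 160]
 [191 186 185 187 189 174 174 187 188 190 194 190 151]
 [186 114 124 125 135 155 161 162 185 184 187 189 163]
 [189 170 148 144 102 104 103 111 120 106 117 189 164]
 [192 187 186 179 168 167 172 173 173 174 178 187 173]]
```

```bash
python3 -c "
from bench import ctrl
print(ctrl.close_job())"
```

```text
the job is handed in; nothing more can be done
None
```

The job is handed in: cylinders rattled into the pan (five of the six seen there, none left on the screen or mat), screen tipped and lowered flat, and three discs laid flat in separate tray bays, with timer and bottle untouched; no fourth disc was seen on the bench, and I viewed 15 pictures, one over the limit of 14.

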